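Glass reference plate onto the light panel

TASK

Slide the glass plate with the short grip straight up out of the slotted rack and, keeping it upright, set it down gently on the ledge of the white light panel so that it leans flat back against the panel's face, square and wholly within the panel's width; let go of it. Then switch the lamp on by tipping the black-knobbed lever all the way over, away from the side it leans to now. Leave the two plates with long grips in the rack and do not disturb the other things on the table.

Things in the scene. Friction and masses are not known exactly. Their poses are not given: they have to be found in the camera images.
- rack: grey plastic storage rack, fixed, 160 x 120 x 78 mm high; three upright slots at x = -50, 0, +50 mm, each holding one plate standing in the rack's yz plane. Side grooves 8 mm wide, 10 mm deep guide the plates' upright edges up to 76 mm above the table; plates stand on the 8 mm thick floor. Origin: centre of underside, z up
- plate: the plate to move: 5 mm thick glass pane, 90 mm wide, 90 mm high, thin aluminium edging; in the middle of its top edge a SHORT aluminium grip bar 40 mm long, 10 mm thick, 22 mm high (90 to 112 mm above the bottom edge); about 0.14 kg. Origin: middle of the bottom edge; x: pane's normal, y along its width, z up. May stand in any slot
- spare_a: plate to be left in the rack: same pane, but its grip bar is LONG, the full 90 mm of its width. Frame as for plate
- spare_b: second plate to be left in the rack, same as spare_a
- panel: white light panel on a fixed dark steel easel; face 140 mm wide, 80 mm high, 18 mm thick, turned away from the robot, its top leaning 0.26 rad towards the robot. Origin: middle of the corner of face and ledge, 24 mm above the table; x: the face's outward normal, y along the ledge, z up the face. Ledge surface at z = 0, x = 0 to 29 mm; front lip x = 29 to 34 mm, up to z = 10 mm
- panel_rest (a point): point on the ledge where the middle of the plate's bottom edge rests: 2.5 mm in front of the face (panel x = 2.5 mm, y = 0, z = 0). The seated plate's x and z axes lie along the panel's (either face forward) and its grip stands above the panel's top edge
- lamp_lever_base: lamp switch: grey block 70 x 50 x 25 mm, fixed, beside the panel. Origin: centre of its underside; the lever swings in its xz plane about an axis along y, 22 mm above the table
- lamp_lever_tip (a point): centre of the lever's black ball knob (26 mm across), 80 mm from the lever's axis; the steel shaft is 10 mm thick
- lamp_lever (a joint): lever angle in rad: 0 leans 0.5 rad to the base's -x (off), 1.0 leans 0.5 rad to +x (fully on). Stays where it is left
- canister: bystander: black lens canister 34 mm across, 50 mm high; origin at centre of underside
- dropper: bystander: small amber bottle 32 mm across, 75 mm high; origin at centre of underside
- slide_box: bystander: white box with grey lid 87 x 102 x 34 mm; origin at centre of underside
- mug: bystander: white mug 80 mm across, 95 mm high; origin at centre of underside
- tissue_box: bystander: cardboard tissue box 115 x 210 x 60 mm; origin at centre of underside
- driver: bystander: screwdriver lying along its x
There are look-alikes about, which are no part of the job. Leave any red look-alike of the rack alone.

How it is judged:
On the way, in this order (a step that is already met when the one before it is completed fails the run):
1. the short-grip plate has been slid up clear of the rack (z of plate in the frame of rack above 0.08 m), for 0.1 s.
2. the plate rests on the ledge, leaning flat against the panel, released (x of plate in the frame of panel between -0.003 and 0.01 m and y of plate in the frame of panel between -0.025 and 0.025 m and z of plate in the frame of panel between -0.005 and 0.006 m and angle between the z axis of plate and the z axis of panel, either way round below 0.09 rad and angle between the x axis of plate and the x axis of panel, either way round below 0.12 rad and angle between plate's own z axis and vertical below 0.6 rad and contact force between plate and the fingers below 0.1 N and linear speed of plate below 0.02 m/s), for 0.2 s.
3. the lamp lever is tipped over to on (value of joint lamp_lever above 0.85 rad), for 0.1 s.
At the end, for the whole second after the job is handed in: The short-grip plate is released and at rest on the ledge (bottom edge within 6 mm of ledge height, 10 mm of the face, 25 mm of the middle), lying along the panel within 5 degrees and square within 7; the lever is past 0.85 rad; both long-grip plates moved less than 20 mm (all of step 2 and value of joint lamp_lever above 0.85 rad and distance of each of spare_a, spare_b from where it was at the start of the episode below 0.02 m); the robot touches nothing.
It fails at once if a long-grip plate is moved more than 20 mm (distance of any of spare_a, spare_b from where it was at the start of the episode above 0.02 m).
It fails at once if the plate is tipped more than about 40 degrees from upright (angle between plate's own z axis and vertical above 0.7 rad).
It fails at once if the plate falls freely (let go and moving faster than 0.45 m/s, a drop of about 10 mm) (contact force between plate and the fingers below 0.1 N and linear speed of plate above 0.45 m/s).
It fails at once if a bystander is shoved more than 30 mm or knocked over (distance of any of canister, dropper, slide_box, mug, tissue_box, driver from where it was at the start of the episode above 0.03 m or angle between any of canister, dropper, mug's own z axis and vertical above 0.5 rad).
It also fails if it takes over 48 s, if anything falls off the work surface, if the arm or the gripper's body presses on something with over 40 N, if the wrist force passes 120 N, or if a joint passes its speed limit or range.

ROBOT

A 6-joint arm with a two-finger parallel gripper is mounted at the origin on the work surface. World frame = base frame: x ahead of the robot, y to its left, z up, the work surface at z = 0. Lengths are in m, angles in rad, forces in N, time in s.
With the tool pointing down it reaches from about 0.225 to 0.725 m from the base axis. Payload 3.1 kg.
Tool frame: the origin (TCP) lies midway between the tips of the shut fingers; the grasp point (between the pads) lies 19 mm behind it; x points along the fingers, z is the direction in which the jaws open and shut, and the axes are right-handed (so a half turn about x gives the same grasp; the last joint's range is limited). The gripper opens to 85 mm and grips with 20 to 120 N. Pads are 22 mm wide; open, the fingers measure 114 mm over their backs; the gripper's body (76 mm by 85 mm) begins 54 mm behind the grasp point. The pads swing forward as they close: fully open they stand 13 mm farther back than shut.
Start: joints at [1.058, 0.048, 0.099, 1.622, 0, 1.443], TCP at [0.197, 0.487, 0.193] pointing down, gripper open.
Joint ranges: [-2.91, 2.91], [-0.99, 1.94], [-1.21, 1.42], [-2.12, 2.29], [-1.49, 1.47], [-3.14, 3.14]. Speed limits (rad/s): [2.79, 2.79, 3.14, 3.14, 3.14, 3.14].

INTERFACE

Orientations are given as a unit quaternion [x, y, z, w].
In Python, from rig import robot gives the robot as it stands. The module is installed in compiled form; this text tells all that it offers.
- The arm moves only by the shell command python3 -m handwheel 'ROWS' [FORCE]. ROWS is text: rows parted by semicolons, each of 5 numbers parted by spaces: the shift along the tool's x, y, z in m, then the turn about the tool's x in rad, then the closure, from 0 (fully open) to 1 (shut). A call has exactly 5 rows; each row shifts and turns the pose as measured when the row begins, along the tool's axes as they then stand; what a row does not reach is not made up. A row lasts 1/10 s, in which the tool goes at most 50 mm and 8.59 degrees, less where a joint would pass 70% of its speed; a pose out of reach is approached as far as the arm can. A call is refused whole if a number of a shift passes 0.05 or a number of a turn 0.15, either way. A call with a gripper value outside its range is refused whole. The fingers move at their own pace and stop on an object; FORCE is the grip in N (left out, the last holds). Time passes only in rows, so rows that do not move let the fingers close, or fill a call up. It gives the time, the measured TCP pose, the force and the opening at its end, in the units of the state.
- robot.read_state(): the state, without advancing time (a new reading comes with each control period).
- robot.get_image(name): name is "scene" or "top" or "wrist"; returns a dict with "frame" (480x640x3 uint8, red, green, blue), "camera_matrix" (3x3 intrinsics, pixels), "k1" (the pictures are not rectified: a ray, as slopes to the right and down, at radius r is drawn at 1 + k1 r^2 times it, then the intrinsics apply), "R" (3x3) and "t" (3): a world point X has camera coordinates R X + t. Camera axes: x right, y down, z forward; pixel columns grow to the right and rows downward; lengths in m; the calibration is good to about 2 mm. A picture is of the moment at which its call begins. There is no depth.
- robot.finish_job(): hands the job in, once; it reports no verdict.
The state is a dict: "t": time; "q": joint angles; "dq": joint speeds; "joint_efforts": joint torques, N m; "tool_pos": TCP position; "ee_rot": TCP orientation; "force": force on the tool from outside, world axes, zero at the start; "torque": the same for the moment, N m; "width": opening from 0.0 (shut) to 1.0 (fully open).
Only numpy, scipy, OpenCV 4.12 (cv2) and the standard library are available. Lean on these libraries where they do the work, as an engineer would, in place of code of your own. Each camera call takes 0.05 s, during which the arm holds its last target.

## Working session

There is one attempt and no reset: what is moved stays moved. The work goes in short steps, Python scripts to look and compute and a shell command to move; the robot and the scene stay as the last step left them, time stands still between calls to the robot, and variables do not carry over. Pictures are saved under pics/ and viewed, and the job is handed in when it is done.

```bash
mkdir -p pics; cat > h.py <<'E'
import numpy as np, cv2
from rig import robot
def snap(name,fn):
    d=robot.get_image(name); cv2.imwrite('pics/'+fn,cv2.cvtColor(d['frame'],cv2.COLOR_RGB2BGR)); 
    np.savez('pics/'+fn+'.npz',frame=d['frame'],K=d['camera_matrix'],k1=d['k1'],R=d['R'],t=d['t']); return d
def load(fn): 
    z=np.load('pics/'+fn+'.npz'); return {'frame':z['frame'],'camera_matrix':z['K'],'k1':float(z['k1']),'R':z['R'],'t':z['t']}
def ray(d,uv):
    K=np.array(d['camera_matrix'],float)
    p=cv2.undistortPoints(np.array([[uv]],float),K,np.array([d['k1'],0,0,0,0.]))[0,0]
    R=np.array(d['R']);t=np.array(d['t'])
    return -R.T@t, R.T@np.array([p[0],p[1],1.])
def onz(d,uv,z):
    o,v=ray(d,uv); return o+v*(z-o[2])/v[2]
def tri(pairs):
    A=np.zeros((3,3));b=np.zeros(3)
    for d,uv in pairs:
        o,v=ray(d,uv);v=v/np.linalg.norm(v);P=np.eye(3)-np.outer(v,v);A+=P;b+=P@o
    X=np.linalg.solve(A,b)
    return X,[np.linalg.norm((np.eye(3)-np.outer(v/np.linalg.norm(v),v/np.linalg.norm(v)))@(X-o)) for o,v in [ray(d,u) for d,u in pairs]]
def proj(d,X):
    rv=cv2.Rodrigues(np.array(d['R'],float))[0]
    return cv2.projectPoints(np.array(X,float).reshape(-1,3),rv,np.array(d['t'],float),np.array(d['camera_matrix'],float),np.array([d['k1'],0,0,0,0.]))[0][:,0]
E
python3 - <<'E'
from h import *
for n in ['scene','top','wrist']:
    d=snap(n,n+'0.png'); print(n,-np.array(d['R']).T@d['t'],d['R'][2],d['k1'],d['camera_matrix'][0][0])
s=robot.read_state();print(s)
E
```

```text
scene [1.179808   0.15963491 0.8256658 ] [-0.66301903 -0.1188277  -0.73911145] -0.011888009759562345 532.7558231265332
top [0.40343068 0.064592   1.15022463] [ 0.08643832 -0.03142238 -0.99576154] -0.10727696592570264 471.03067331056775
wrist [0.12654995 0.51363293 0.37231563] [ 0.2692882  -0.11188708 -0.95653811] -0.01882384995286101 341.7473962612676
{'t': 0.15, 'q': array([1.05822952e+00, 4.85764965e-02, 9.79565371e-02, 1.62202897e+00,
       1.72526949e-05, 1.44302720e+00]), 'dq': array([ 6.45872083e-04, -1.99875680e-03,  6.94851374e-03,  1.36072981e-03,
        6.32464425e-05, -4.80854176e-04]), 'joint_efforts': array([ 1.89437385e-03, -3.39259064e+01,  3.20424557e+01,  1.53428415e-02,
       -1.20426093e-04,  1.36255146e-06]), 'tool_pos': array([0.19678573, 0.48612345, 0.19188771]), 'ee_rot': array([-0.3954554 ,  0.58696906,  0.3948786 ,  0.58579283]), 'force': array([-0.27412757, -0.09504872, -0.38170439]), 'torque': array([ 0.0298399 , -0.04404384,  0.029642  ]), 'width': 0.9982509790908455}
```

View pics/scene0.png

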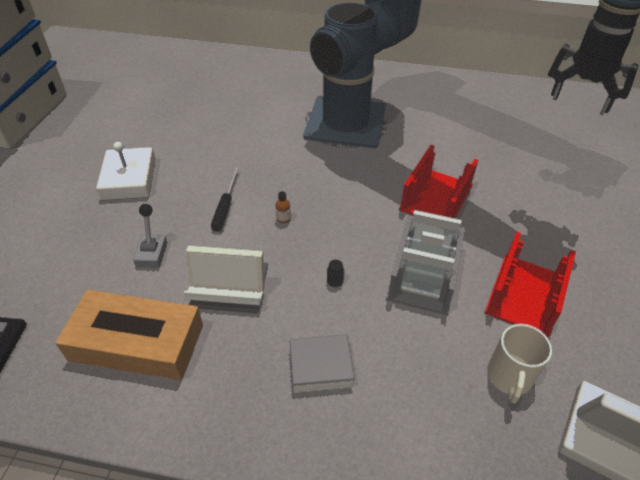

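View pics/top0.png

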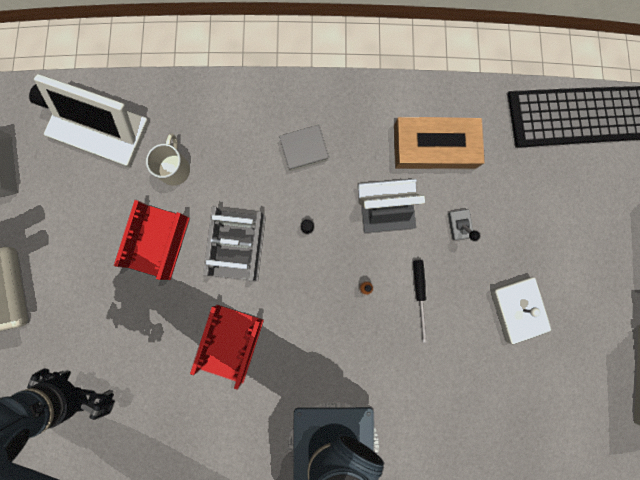

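View pics/wrist0.png

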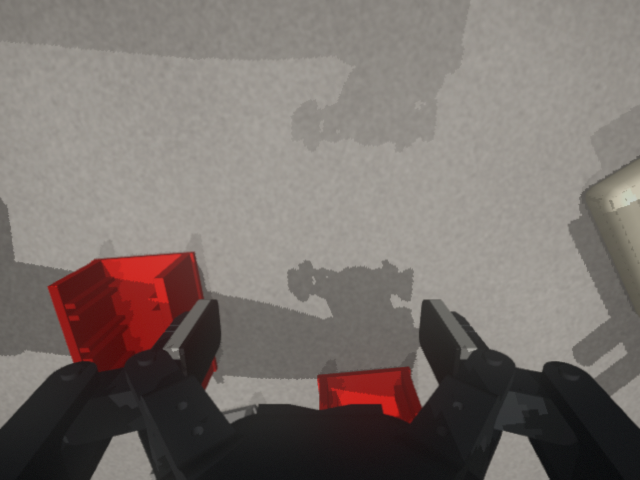

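The grey rack is at about (235,243) in the top view, and the middle slot holds the short grip. The panel is near (390,205) and the lever near (465,228), with its knob leaning right (-y). I'll zoom in.

```bash
python3 - <<'E'
from h import *
def crop(fn,x,y,w,h,s,o):
    im=cv2.imread('pics/'+fn)[y:y+h,x:x+w]; cv2.imwrite('pics/'+o,cv2.resize(im,None,fx=s,fy=s,interpolation=cv2.INTER_CUBIC))
crop('top0.png',195,195,80,90,6.5,'c_rt.png')
crop('top0.png',350,170,140,70,5.5,'c_pt.png')
crop('scene0.png',380,200,90,120,5,'c_rs.png')
crop('scene0.png',120,190,160,130,4.5,'c_ps.png')
E
```

```text
(no output)
```

View pics/c_rt.png

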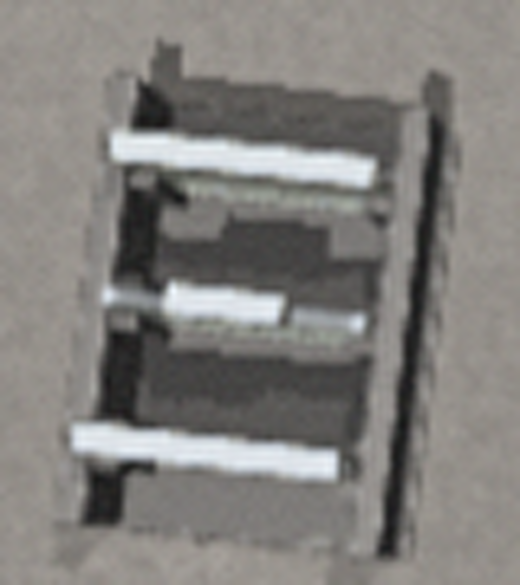

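View pics/c_pt.png

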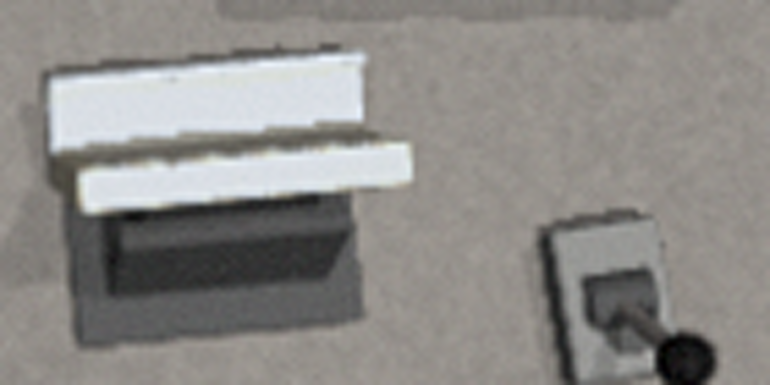

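View pics/c_rs.png

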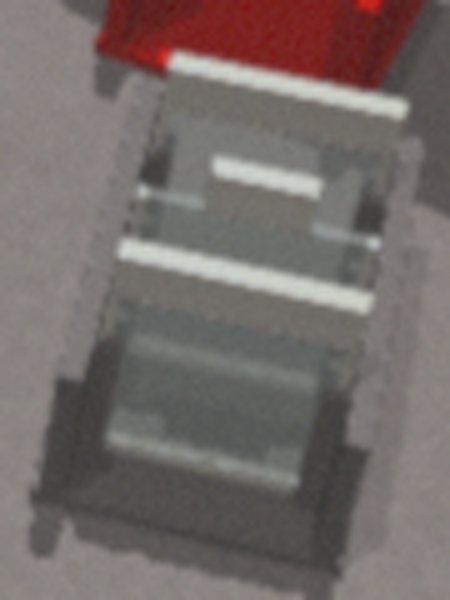

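View pics/c_ps.png

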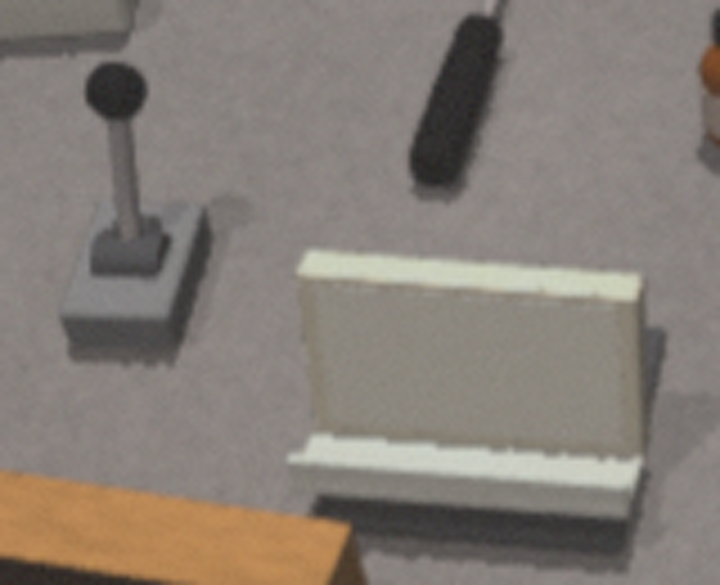

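```bash
python3 - <<'E'
from h import *
T=load('top0.png');S=load('scene0.png')
def t(cx,cy,x0,y0,s): return (x0+(cx+.5)/s-.5,y0+(cy+.5)/s-.5)
rt=lambda a,b:t(a,b,195,195,6.5); pt=lambda a,b:t(a,b,350,170,5.5)
rs=lambda a,b:t(a,b,380,200,5); ps=lambda a,b:t(a,b,120,190,4.5)
def show(n,p,q): X,e=tri([(T,p),(S,q)]); print(n,X.round(4),np.round(e,4)); return X
# panel
show('face top y+',pt(80,168),ps(640,299)); show('face top y-',pt(411,143),ps(303,276))
show('lip front y+',pt(48,75),ps(633,489)); show('lip front y-',pt(364,55),ps(292,459))
# bars: back(top+near robot) edge
for n,p,q in [('mid L far',(166,285),(321,192)),('mid R far',(284,298),(212,174)),('mid L near',(165,313),(322,182)),('mid R near',(283,325),(215,157)),
  ('nearrobot bar L near',(72,448),(408,102)),('nearrobot bar R near',(338,480),(170,55)),
  ('far bar L far',(112,132),(372,310)),('far bar R far',(376,158),(120,256))]:
    show(n,rt(*p),rs(*q))
show('knob',pt(685,357),ps(115,90))
for n,p in [('mid',[(166,285),(284,298),(165,313),(283,325)]),('near',[(74,424),(72,448),(338,452),(338,480)]),('far',[(112,132),(112,160),(376,158),(374,186)])]:
    print(n,[onz(T,rt(*k),.12).round(4)[:2] for k in p])
# base top corners z=.025
print([onz(T,pt(*k),.025).round(4)[:2] for k in [(545,230),(655,214)]],[onz(S,ps(*k),.025).round(4)[:2] for k in [(65,318),(175,318),(210,208)]])
E
```

```text
face top y+ [ 0.583  -0.0619  0.1037] [0.0013 0.0013]
face top y- [ 0.5956 -0.1999  0.1007] [0.002 0.002]
lip front y+ [ 0.6337 -0.0552  0.0459] [0.0012 0.0012]
lip front y- [ 0.6452 -0.1953  0.044 ] [0.0008 0.0008]
mid L far [0.4921 0.2555 0.1236] [0.0005 0.0005]
mid R far [0.4882 0.2161 0.1207] [0.0007 0.0007]
mid L near [0.4829 0.2562 0.1195] [0.0005 0.0005]
mid R near [0.4791 0.2165 0.1205] [0.0008 0.0008]
nearrobot bar L near [0.4371 0.2861 0.1218] [0.0004 0.0004]
nearrobot bar R near [0.4272 0.1966 0.1195] [0.0003 0.0003]
far bar L far [0.544  0.2754 0.1221] [0.0006 0.0006]
far bar R far [0.5359 0.1863 0.1215] [0.0011 0.0011]
knob [ 0.508  -0.3175  0.0987] [0.0002 0.0002]
mid [array([0.4924, 0.2556]), array([0.4883, 0.2156]), array([0.4829, 0.2557]), array([0.4792, 0.2157])]
near [array([0.4452, 0.2856]), array([0.4371, 0.286 ]), array([0.4366, 0.1964]), array([0.4272, 0.1962])]
far [array([0.5443, 0.2753]), array([0.5347, 0.275 ]), array([0.5361, 0.1854]), array([0.5266, 0.1859])]
[array([ 0.5718, -0.2814]), array([ 0.5797, -0.3322])] [array([ 0.5788, -0.3281]), array([ 0.5692, -0.281 ]), array([ 0.5038, -0.2915])]
```

```bash
cat >> h.py <<'E'
from scipy.spatial.transform import Rotation as Ro
def rel(target=None,yaw=None):
    """shift in tool axes to target, turn about tool x to bring tool z to yaw (mod pi)"""
    s=robot.read_state(); R=Ro.from_quat(s['ee_rot']).as_matrix()
    zz=R[:,2]; cur=np.arctan2(zz[1],zz[0])
    print('t',round(s['t'],2),'tcp',s['tool_pos'].round(4),'xax',R[:,0].round(3),'zyaw',round(cur,3),'w',round(s['width'],3),'F',s['force'].round(1),'q',s['q'].round(2))
    if target is not None: print(' shift',(R.T@(np.array(target)-s['tool_pos'])).round(4))
    if yaw is not None:
        d=(yaw-cur+np.pi/2)%np.pi-np.pi/2; print(' turn about tool x',round(-d,3),'(assuming x down)')
E
python3 -c "
from h import *
rel([.4857,.2359,.2],-.095)"
```

```text
t 0.15 tcp [0.1968 0.4861 0.1919] xax [-0.001 -0.002 -1.   ] zyaw 1.186 w 0.998 F [-0.3 -0.1 -0.4] q [1.06 0.05 0.1  1.62 0.   1.44]
 shift [-0.008  -0.3617 -0.1235]
 turn about tool x 1.281 (assuming x down)
```

```bash
python3 -m handwheel '-0.01 0 0 0.15 0.6; 0 0 0 0.15 0.6; 0 0 0 0.15 0.6; 0 0 0 0.15 0.6; 0 0 0 0.15 0.6'; python3 -c "
from h import *
rel([.4857,.2359,.2],-.095)"
```

```text
t: 0.65
tool_pos: [0.196, 0.4847, 0.1994]
ee_rot: [-0.153, 0.693, 0.149, 0.689]
force: [0.1, -0.0, 0.2]
width: 0.402
t 0.65 tcp [0.196  0.4847 0.1994] xax [-0.004 -0.006 -1.   ] zyaw 0.43 w 0.402 F [ 0.1 -0.   0.2] q [ 1.06  0.05  0.12  1.64 -0.    2.2 ]
 shift [-0.     -0.3469  0.1596]
 turn about tool x 0.525 (assuming x down)
```

```bash
python3 -m handwheel '0 -0.03 0.03 0.13 0.6; 0 -0.03 0.03 0.13 0.6; 0 -0.03 0.03 0.13 0.6; 0 -0.03 0.03 0.13 0.6; 0 -0.04 0.03 0 0.6'; python3 -c "
from h import *
rel([.4857,.2359,.2],-.095)"
```

```text
t: 1.15
tool_pos: [0.3644, 0.3546, 0.1961]
ee_rot: [0.033, 0.709, -0.038, 0.704]
force: [0.6, 0.5, -0.4]
width: 0.402
t 1.15 tcp [0.3644 0.3546 0.1961] xax [-0.007 -0.007 -1.   ] zyaw -0.101 w 0.402 F [ 0.6  0.5 -0.4] q [ 0.64  0.02  0.08  1.64 -0.    2.31]
 shift [-0.004  -0.1059  0.1326]
 turn about tool x -0.006 (assuming x down)
```

```bash
python3 -m handwheel '0 -0.03 0.035 0 0.6; 0 -0.03 0.035 0 0.6; 0 -0.03 0.035 0 0.6; 0 -0.02 0.03 0 0.6; 0 0 0 0 0.6'; python3 -c "
from h import *
rel([.4857,.2359,.15],-.095)
snap('wrist','w1.png');snap('top','t1.png')"
```

```text
t: 1.65
tool_pos: [0.4934, 0.2205, 0.1933]
ee_rot: [0.035, 0.709, -0.042, 0.703]
force: [-0.3, 0.1, 0.7]
width: 0.397
t 1.65 tcp [0.4934 0.2205 0.1933] xax [-0.01 -0.01 -1.  ] zyaw -0.108 w 0.397 F [-0.3  0.1  0.7] q [ 0.3   0.1   0.16  1.64 -0.01  1.98]
 shift [ 0.0432  0.0149 -0.0089]
 turn about tool x -0.013 (assuming x down)
```

View pics/w1.png

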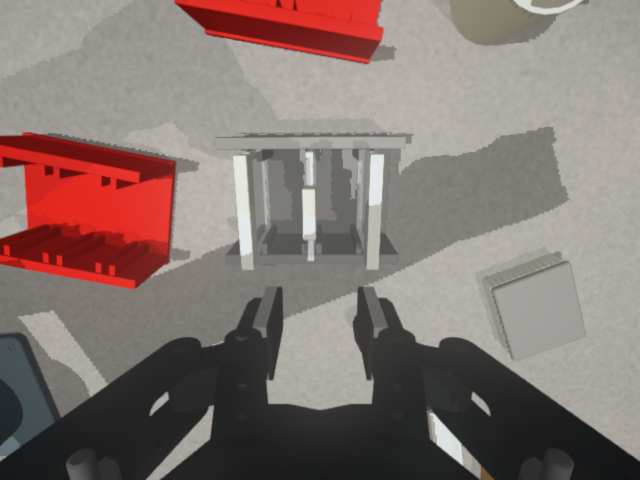

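```bash
python3 -m handwheel '0.01 0.013 -0.008 0 0.6; 0.01 0 0 0 0.6; 0.01 0 0 0 0.6; 0 0 0 0 0.6; 0 0 0 0 0.6' ; python3 -c "
from h import *
rel([.4857,.2359,.096],-.095)"
```

```text
t: 2.25
tool_pos: [0.4781, 0.2422, 0.1599]
ee_rot: [0.031, 0.711, -0.037, 0.701]
force: [-0.1, -0.1, -0.1]
width: 0.395
t 2.25 tcp [0.4781 0.2422 0.1599] xax [-0.015 -0.008 -1.   ] zyaw -0.096 w 0.395 F [-0.1 -0.1 -0.1] q [ 0.35  0.09  0.08  1.58 -0.    2.01]
 shift [ 0.0638 -0.005   0.009 ]
 turn about tool x -0.001 (assuming x down)
```

```bash
python3 -m handwheel '0 -0.005 0.009 0 0.6; 0 0 0 0 0.6; 0 0 0 0 0.6; 0 0 0 0 0.6; 0 0 0 0 0.6' ; python3 -c "
from h import *
rel([.4857,.2359,.096],-.095)"
```

```text
t: 2.75
tool_pos: [0.4882, 0.2359, 0.161]
ee_rot: [0.031, 0.711, -0.037, 0.702]
force: [0.3, -0.5, 0.7]
width: 0.397
t 2.75 tcp [0.4882 0.2359 0.161 ] xax [-0.013 -0.007 -1.   ] zyaw -0.097 w 0.397 F [ 0.3 -0.5  0.7] q [ 0.33  0.11  0.1   1.58 -0.    2.  ]
 shift [ 0.0651  0.0003 -0.0017]
 turn about tool x -0.002 (assuming x down)
```

```bash
python3 -m handwheel '0.015 0 -0.002 0 0.6; 0.015 0 0 0 0.6; 0 0 0 0 0.6; 0 0 0 0 0.6; 0 0 0 0 0.6' ; python3 -c "
from h import *
rel([.4857,.2359,.096],-.095)
snap('wrist','w2.png')
s=snap('scene','s2.png')
cv2.imwrite('pics/s2c.png',cv2.resize(cv2.imread('pics/s2.png')[150:330,340:520],None,fx=3.3,fy=3.3))"
```

```text
t: 3.25
tool_pos: [0.4872, 0.236, 0.1328]
ee_rot: [0.032, 0.709, -0.037, 0.703]
force: [-0.3, 0.1, 0.9]
width: 0.402
t 3.25 tcp [0.4872 0.236  0.1328] xax [-0.009 -0.006 -1.   ] zyaw -0.097 w 0.402 F [-0.3  0.1  0.9] q [ 0.33  0.1   0.03  1.52 -0.    2.  ]
 shift [ 0.0368 -0.     -0.0012]
 turn about tool x -0.002 (assuming x down)
```

View pics/w2.png

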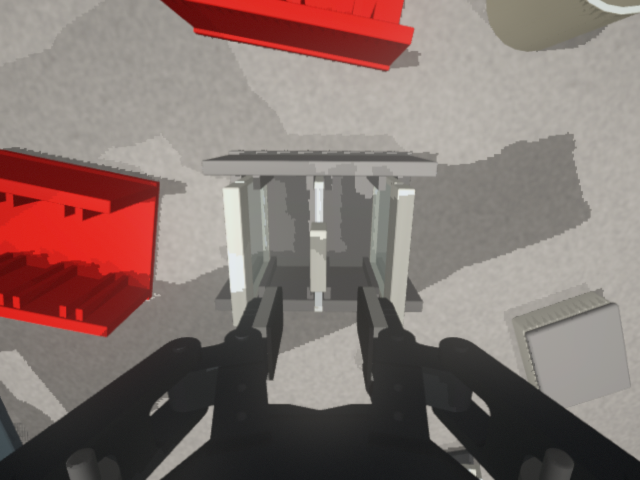

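View pics/s2c.png

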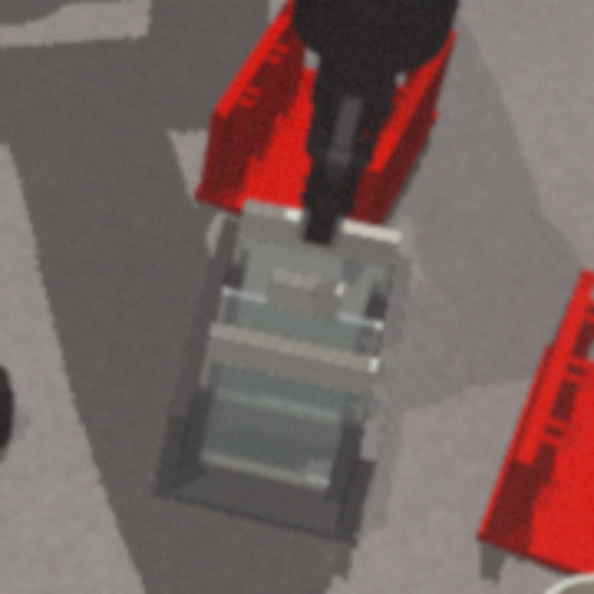

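```bash
python3 -m handwheel '0.012 0 -0.001 0 0.72; 0.012 0 0 0 0.72; 0.006 0 0 0 0.72; 0 0 0 0 0.72; 0 0 0 0 0.72' 40; python3 -c "
from h import *
rel([.4857,.2359,.096],-.095)
snap('wrist','w3.png')
s=snap('scene','s3.png')
cv2.imwrite('pics/s3c.png',cv2.resize(cv2.imread('pics/s3.png')[150:330,340:520],None,fx=3.3,fy=3.3))"
```

```text
t: 3.85
tool_pos: [0.4863, 0.2361, 0.1007]
ee_rot: [0.032, 0.709, -0.036, 0.704]
force: [-0.1, -0.8, -0.8]
width: 0.282
t 3.85 tcp [0.4863 0.2361 0.1007] xax [-0.008 -0.006 -1.   ] zyaw -0.097 w 0.282 F [-0.1 -0.8 -0.8] q [ 0.33  0.1  -0.03  1.45 -0.    2.  ]
 shift [ 0.0047 -0.0002 -0.0006]
 turn about tool x -0.002 (assuming x down)
```

View pics/w3.png

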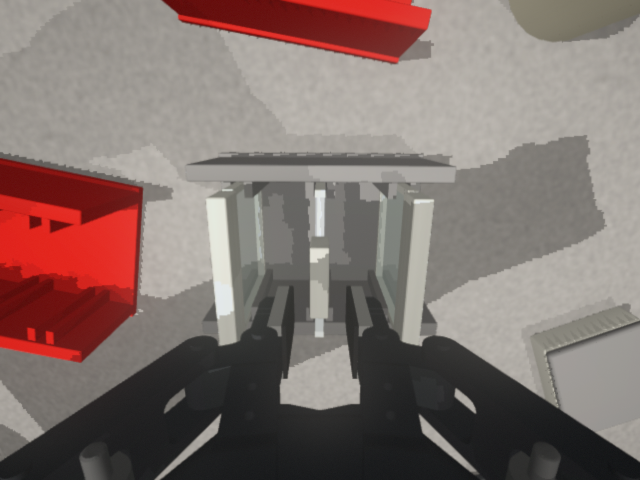

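View pics/s3c.png

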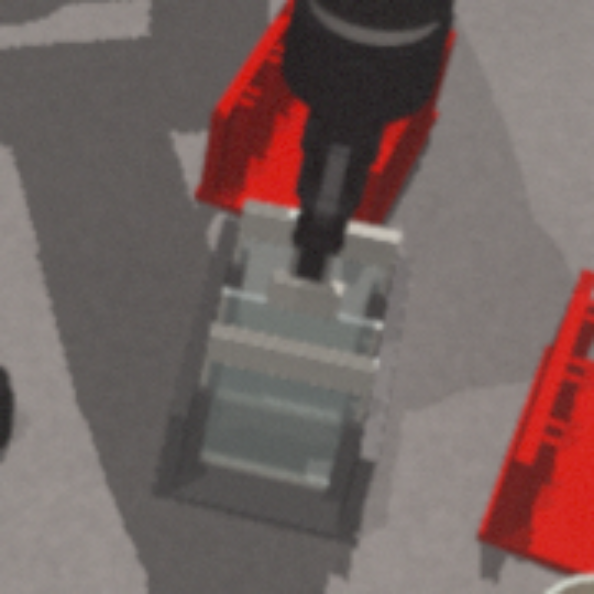

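```bash
python3 -c "
from h import *
S=load('s3.png');W=load('w3.png');print(proj(S,[[.4863,.2361,.1007],[.4857,.2359,.12]]), (proj(S,[[.4863,.2361,.1007]])-[340,150])*3.3)
print(proj(W,[[.4863,.2361,.1007],[.4857,.2359,.12],[.4924,.2556,.12],[.4792,.2157,.12]]))"
```

```text
[[430.90973076 242.66189628]
 [432.50725594 235.2712125 ]] [[300.00211149 305.78425772]]
[[321.97960864 270.88529382]
 [320.84574574 285.75556642]
 [330.46259483 248.51779051]
 [312.34955381 321.24568755]]
```

```bash
python3 -m handwheel '0.005 0 0 0 0.72; 0 0 0 0 1; 0 0 0 0 1; 0 0 0 0 1; 0 0 0 0 1' 60; python3 -c "
from h import *
rel([.4857,.2359,.096],-.095)"
```

```text
t: 4.45
tool_pos: [0.4875, 0.2365, 0.097]
ee_rot: [0.033, 0.708, -0.036, 0.705]
force: [0.1, -0.3, -0.5]
width: 0.002
t 4.45 tcp [0.4875 0.2365 0.097 ] xax [-0.005 -0.005 -1.   ] zyaw -0.097 w 0.002 F [ 0.1 -0.3 -0.5] q [ 0.33  0.1  -0.04  1.44 -0.    2.  ]
 shift [ 0.001  -0.0007 -0.0017]
 turn about tool x -0.002 (assuming x down)
```

```bash
python3 -c "
from h import *
snap('wrist','w4.png');snap('top','t4.png')
s=snap('scene','s4.png')
a=cv2.resize(cv2.imread('pics/s4.png')[150:330,340:520],None,fx=3.3,fy=3.3)
cv2.imwrite('pics/s4c.png',a)"
```

```text
(no output)
```

View pics/w4.png

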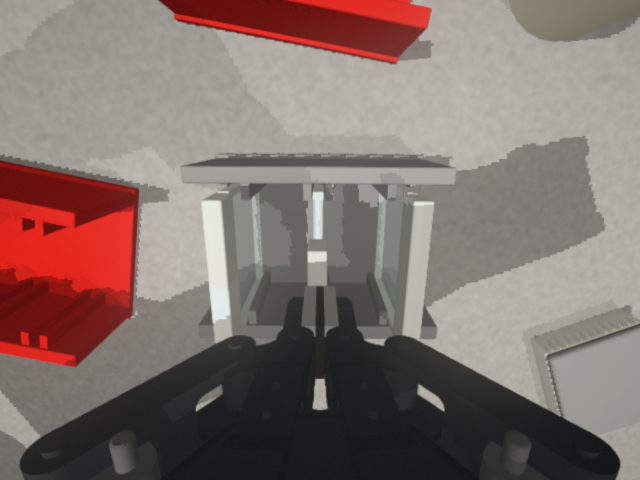

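View pics/s4c.png

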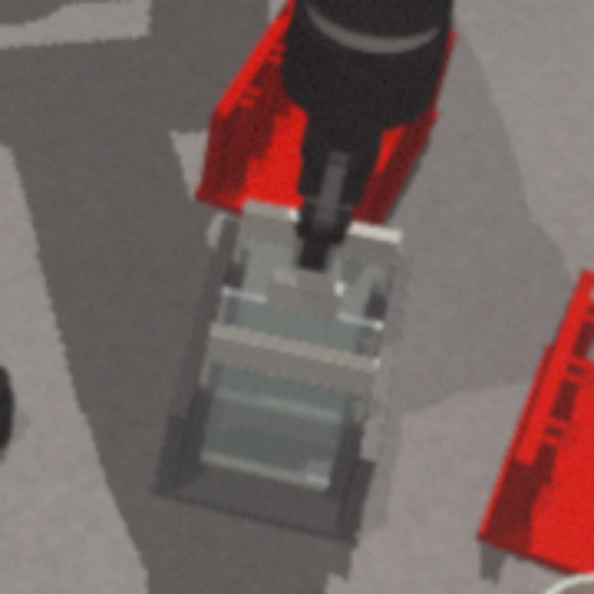

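View pics/t4.png

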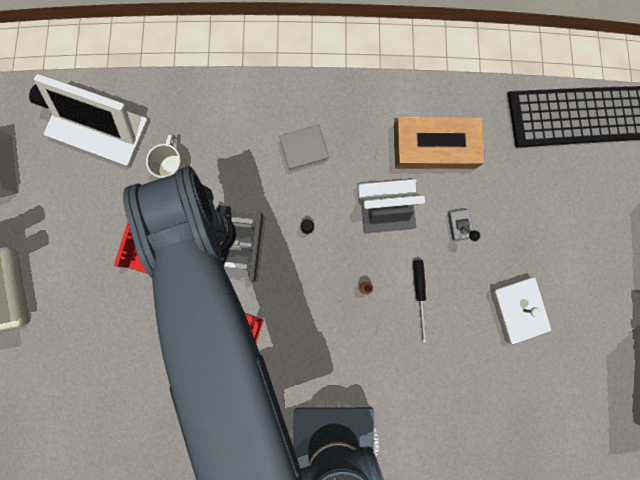

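```bash
python3 -c "
from h import *
S=load('s4.png');W=load('w4.png')
def crop(fn,x,y,w,h,s,o):
    im=cv2.imread('pics/'+fn)[y:y+h,x:x+w]; cv2.imwrite('pics/'+o,cv2.resize(im,None,fx=s,fy=s,interpolation=cv2.INTER_CUBIC))
crop('w4.png',270,220,100,130,4.5,'w4z.png');crop('s4.png',400,190,70,80,7,'s4z.png')
print(tri([(W,(320,287)),(S,(434.5,230))]))
for z in (.097,.11,.12,.13): print(z,proj(S,[[.4875,.2365,z]]),proj(W,[[.4875,.2365,z]]))"
```

```text
(array([0.48551305, 0.23974402, 0.13137965]), [np.float64(0.0030023275382969677), np.float64(0.0030023275382969217)])
0.097 [[430.77108265 244.50724093]] [[322.11311474 270.85799206]]
0.11 [[431.90043367 239.74791352]] [[322.17947353 280.2260508 ]]
0.12 [[432.78419801 236.0229115 ]] [[322.23695758 288.3487902 ]]
0.13 [[433.68135764 232.2408836 ]] [[322.30110781 297.42180327]]
```

View pics/w4z.png

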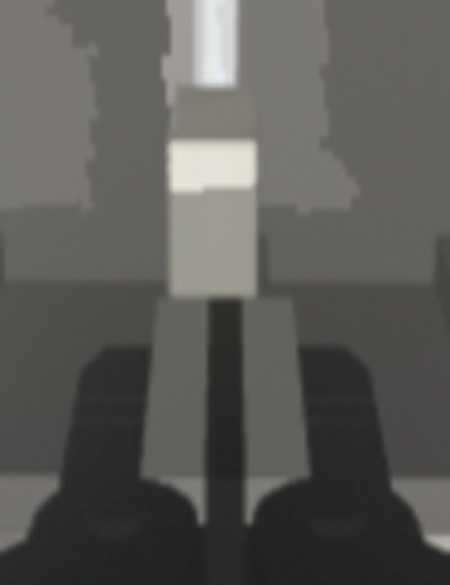

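View pics/s4z.png

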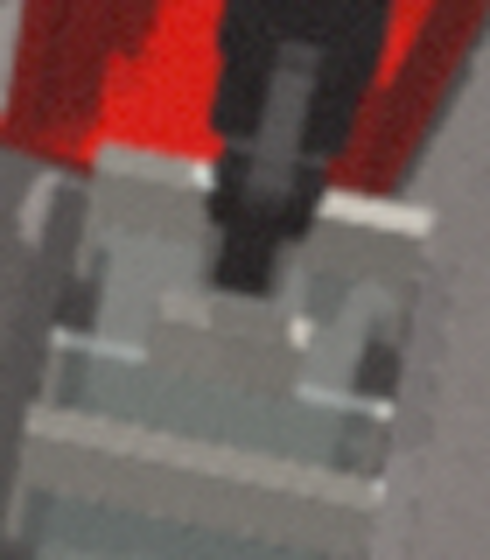

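```bash
python3 -c "
from h import *
S=load('scene0.png');W=load('wrist0.png')
c=np.array([.1968,.4861,.1919]);j=np.array([np.cos(1.186),np.sin(1.186),0])*.05
for dz in (0,.013,.03,.045): print(dz,proj(S,[c+j+[0,0,dz],c-j+[0,0,dz]]),proj(W,[c+j+[0,0,dz],c-j+[0,0,dz]]))
def crop(fn,x,y,w,h,s,o):
    im=cv2.imread('pics/'+fn)[y:y+h,x:x+w]; cv2.imwrite('pics/'+o,cv2.resize(im,None,fx=s,fy=s,interpolation=cv2.INTER_CUBIC))
crop('scene0.png',540,30,100,100,6,'s0z.png')
"
```

```text
0 [[594.26089574 136.09616512]
 [545.11831816 119.77268077]] [[409.67150865 274.35269398]
 [234.28104465 274.1714304 ]]
0.013 [[596.77168783 130.71304657]
 [547.12058449 114.41972716]] [[415.73177483 283.79664306]
 [228.42215185 283.59118119]]
0.03 [[600.12278966 123.52608067]
 [549.79125319 107.2778043 ]] [[425.01322989 298.26878348]
 [219.45048007 298.02360145]]
0.045 [[603.14536789 117.04149336]
 [552.19842743 100.83852715]] [[434.83519183 313.59497766]
 [209.95808422 313.30435506]]
```

View pics/s0z.png

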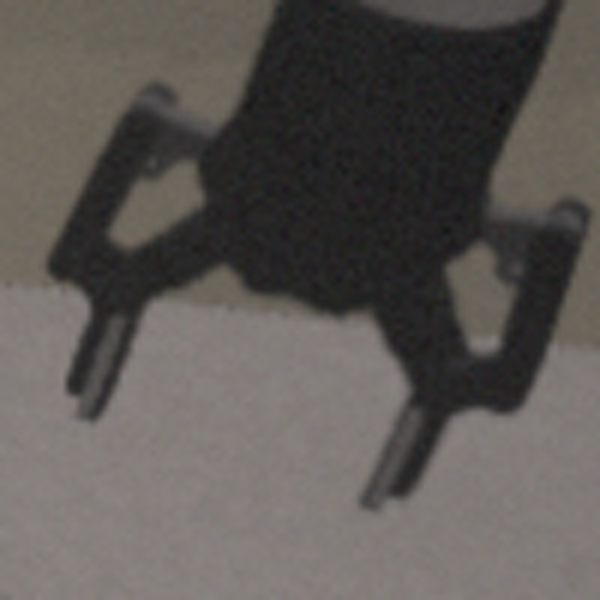

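The fingers shut on nothing. Both views put the real fingertips about 35 mm higher than the reported TCP, and the start picture agrees. I'll reopen and go lower, checking against the pictures.

```bash
python3 -m handwheel '0 0 -0.001 0 0.7; 0 0 0 0 0.7; 0 0 0 0 0.7; 0 0 0 0 0.7; 0.012 0 0 0 0.7' 60; python3 -m handwheel '0.007 0 0 0 0.7; 0 0 0 0 0.7; 0 0 0 0 0.7; 0 0 0 0 0.7; 0 0 0 0 0.7' 60; python3 -c "
from h import *
rel([.4857,.2359,.062],-.095)
snap('wrist','w5.png')
s=snap('scene','s5.png')
a=cv2.resize(cv2.imread('pics/s5.png')[170:270,380:480],None,fx=6,fy=6)
cv2.imwrite('pics/s5c.png',a)"
```

```text
t: 5.1
tool_pos: [0.4879, 0.2371, 0.0866]
ee_rot: [0.033, 0.707, -0.035, 0.706]
force: [0.5, 0.4, -0.0]
width: 0.299
t: 5.6
tool_pos: [0.4855, 0.2362, 0.0752]
ee_rot: [0.032, 0.709, -0.036, 0.704]
force: [0.6, -0.1, 0.8]
width: 0.3
t 5.6 tcp [0.4855 0.2362 0.0752] xax [-0.007 -0.005 -1.   ] zyaw -0.097 w 0.3 F [ 0.6 -0.1  0.8] q [ 0.33  0.1  -0.08  1.4  -0.    2.  ]
 shift [ 0.0132 -0.0002  0.0004]
 turn about tool x -0.002 (assuming x down)
```

View pics/w5.png

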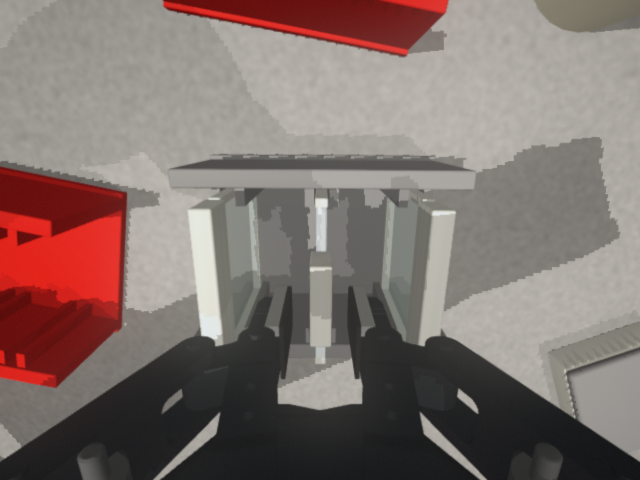

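View pics/s5c.png

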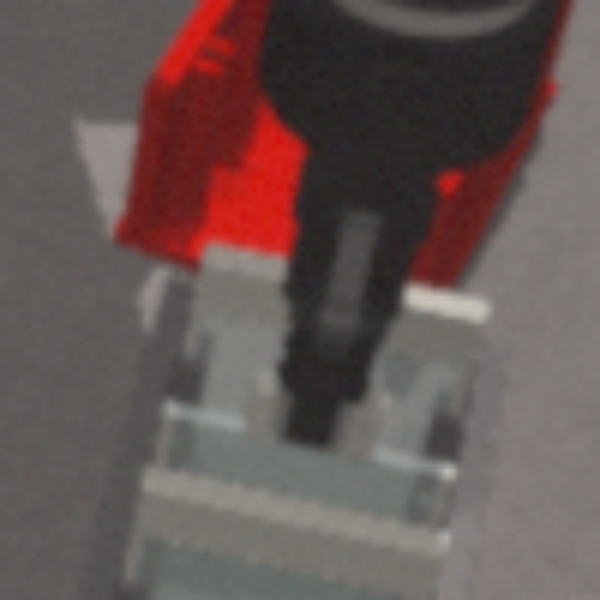

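```bash
python3 -m handwheel '0.008 0 0 0 0.7; 0.002 0 0 0 0.7; 0 0 0 0 1; 0 0 0 0 1; 0 0 0 0 1' 60; python3 -c "
from h import *
rel([.4857,.2359,.062],-.095)
snap('wrist','w6.png')"
```

```text
t: 6.2
tool_pos: [0.4862, 0.2364, 0.0652]
ee_rot: [0.033, 0.708, -0.036, 0.705]
force: [0.2, 0.0, -0.0]
width: 0.094
t 6.2 tcp [0.4862 0.2364 0.0652] xax [-0.005 -0.005 -1.   ] zyaw -0.097 w 0.094 F [ 0.2  0.  -0. ] q [ 0.33  0.11 -0.09  1.38 -0.    2.  ]
 shift [ 0.0032 -0.0006 -0.0004]
 turn about tool x -0.002 (assuming x down)
```

View pics/w6.png

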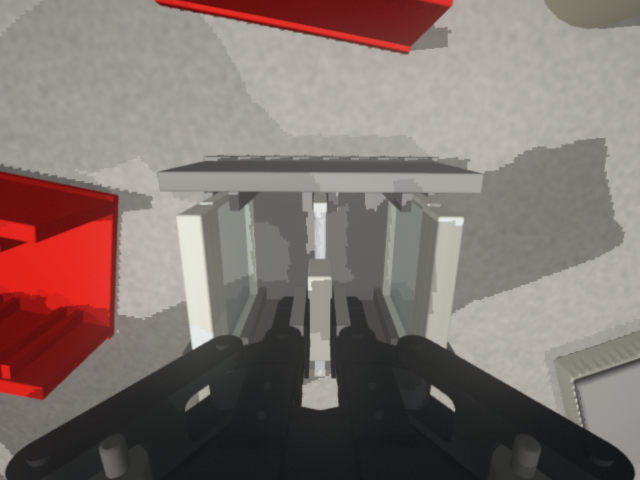

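```bash
python3 -m handwheel '0 0 0 0 1; -0.01 0 0 0 1; -0.015 0 0 0 1; -0.015 0 0 0 1; 0 0 0 0 1' 60; python3 -c "
from h import *
rel([.4862,.2364,.18],-.095)
snap('scene','s7.png')"
```

```text
t: 6.75
tool_pos: [0.4862, 0.2358, 0.1058]
ee_rot: [0.032, 0.708, -0.037, 0.704]
force: [0.6, -0.3, -2.0]
width: 0.102
t 6.75 tcp [0.4862 0.2358 0.1058] xax [-0.006 -0.007 -1.   ] zyaw -0.098 w 0.102 F [ 0.6 -0.3 -2. ] q [ 0.33  0.1  -0.02  1.46 -0.    2.  ]
 shift [-0.0742  0.0001 -0.0005]
 turn about tool x -0.003 (assuming x down)
```

View pics/s7.png

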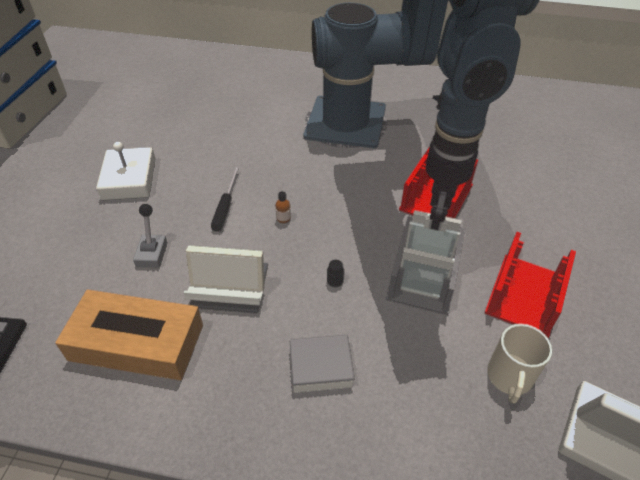

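```bash
python3 -m handwheel '-0.02 0 0 0 1; -0.025 0 0 0 1; -0.025 0 0 0 1; -0.02 0 0 0 1; 0 0 0 0 1' 60; python3 -c "
from h import *
rel([.615,-.128,.195],.087)
snap('scene','s8.png')"
```

```text
t: 7.3
tool_pos: [0.4841, 0.2353, 0.191]
ee_rot: [0.031, 0.712, -0.039, 0.701]
force: [0.2, 0.9, -1.8]
width: 0.098
t 7.3 tcp [0.4841 0.2353 0.191 ] xax [-0.016 -0.011 -1.   ] zyaw -0.098 w 0.098 F [ 0.2  0.9 -1.8] q [ 0.33  0.11  0.16  1.64 -0.    2.  ]
 shift [-0.0023 -0.3487  0.1659]
 turn about tool x -0.185 (assuming x down)
```

View pics/s8.png

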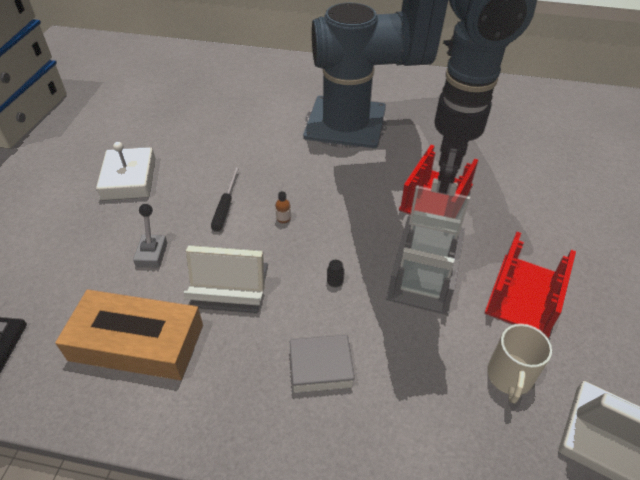

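```bash
python3 -m handwheel '-0.02 0 0 0 1; -0.01 -0.01 0.005 -0.05 1; 0 -0.03 0.012 -0.07 1; 0 -0.03 0.012 -0.06 1; 0 -0.03 0.012 0 1' 60; python3 -c "
from h import *
rel([.615,-.128,.195],.087)"
```

```text
t: 7.85
tool_pos: [0.5208, 0.1364, 0.2087]
ee_rot: [-0.039, 0.719, 0.03, 0.693]
force: [1.0, 0.3, -1.3]
width: 0.098
t 7.85 tcp [0.5208 0.1364 0.2087] xax [-0.037 -0.014 -0.999] zyaw 0.098 w 0.098 F [ 1.   0.3 -1.3] q [ 0.14  0.14  0.22  1.7  -0.01  1.61]
 shift [ 0.0139 -0.2722  0.0683]
 turn about tool x 0.011 (assuming x down)
```

```bash
python3 -m handwheel '0 -0.04 0.01 0 1; 0 -0.04 0.01 0 1; 0 -0.04 0.01 0 1; 0 -0.03 0.01 0 1; 0 -0.02 0 0 1' 60; python3 -c "
from h import *
rel([.615,-.128,.195],.087)"
```

```text
t: 8.35
tool_pos: [0.5748, -0.0359, 0.1943]
ee_rot: [-0.038, 0.726, 0.032, 0.686]
force: [-0.0, 1.5, -2.3]
width: 0.103
t 8.35 tcp [ 0.5748 -0.0359  0.1943] xax [-0.055 -0.012 -0.998] zyaw 0.099 w 0.103 F [-0.   1.5 -2.3] q [-0.17  0.25  0.33  1.7  -0.02  1.31]
 shift [-0.0018 -0.0957  0.0309]
 turn about tool x 0.012 (assuming x down)
```

```bash
python3 -m handwheel '0 -0.03 0.01 -0.01 1; 0 -0.03 0.01 0 1; 0 -0.018 0.005 0 1; 0 0 0 0 1; 0 0 0 0 1' 60; python3 -c "
from h import *
rel([.62,-.128,.195],.087)
snap('scene','s9.png');snap('top','t9.png');snap('wrist','w9.png')"
```

```text
t: 8.85
tool_pos: [0.6033, -0.1161, 0.1785]
ee_rot: [-0.038, 0.733, 0.036, 0.679]
force: [-0.4, -0.3, -1.7]
width: 0.1
t 8.85 tcp [ 0.6033 -0.1161  0.1785] xax [-0.076 -0.006 -0.997] zyaw 0.104 w 0.1 F [-0.4 -0.3 -1.7] q [-0.28  0.38  0.46  1.72 -0.03  1.18]
 shift [-0.0176 -0.0135  0.0141]
 turn about tool x 0.017 (assuming x down)
```

View pics/s9.png

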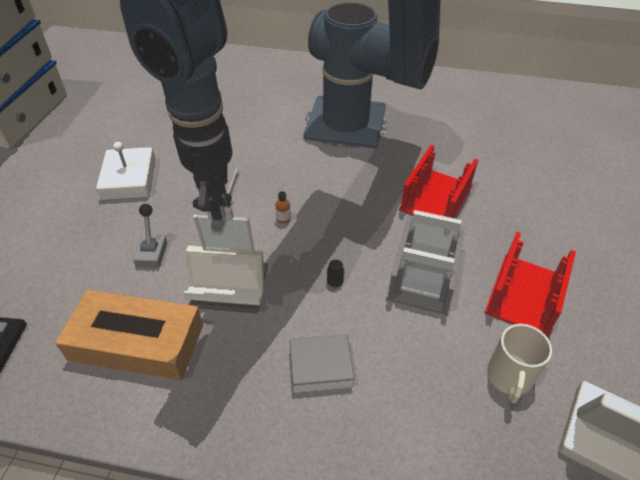

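View pics/w9.png

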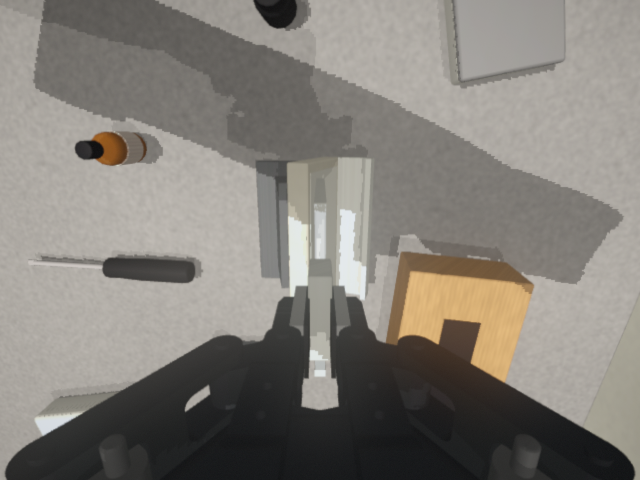

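```bash
python3 -m handwheel '-0.008 -0.008 0.008 0 1; 0 -0.004 0.008 0 1; 0 0 0.004 0 1; 0 0 0 0 1; 0 0 0 0 1' 60; python3 -c "
from h import *
rel([.625,-.128,.17],.087)"
```

```text
t: 9.5
tool_pos: [0.6247, -0.1194, 0.1879]
ee_rot: [-0.041, 0.732, 0.039, 0.679]
force: [0.6, -0.2, -2.6]
width: 0.097
t 9.5 tcp [ 0.6247 -0.1194  0.1879] xax [-0.074 -0.006 -0.997] zyaw 0.113 w 0.097 F [ 0.6 -0.2 -2.6] q [-0.28  0.45  0.56  1.75 -0.03  1.18]
 shift [ 0.0179 -0.0086  0.0006]
 turn about tool x 0.026 (assuming x down)
```

```bash
python3 -m handwheel '0.015 -0.006 0 0.02 1; 0.02 0 0 0 1; 0.02 0 0 0 1; 0.015 0 0 0 1; 0 0 0 0 1' 60; python3 -c "
from h import *
rel([.620,-.128,.1],.087)
s=robot.read_state();R=Ro.from_quat(s['ee_rot']).as_matrix();print('bottom',s['tool_pos']+.057*R[:,0])
snap('scene','s10.png');snap('top','t10.png');snap('wrist','w10.png')
def crop(fn,x,y,w,h,s,o):
    im=cv2.imread('pics/'+fn)[y:y+h,x:x+w]; cv2.imwrite('pics/'+o,cv2.resize(im,None,fx=s,fy=s,interpolation=cv2.INTER_CUBIC))
crop('s10.png',160,180,140,140,4.2,'s10z.png')"
```

```text
t: 10.0
tool_pos: [0.6195, -0.1236, 0.1184]
ee_rot: [-0.035, 0.731, 0.032, 0.681]
force: [-0.4, 0.8, -2.8]
width: 0.101
t 10.0 tcp [ 0.6195 -0.1236  0.1184] xax [-0.071 -0.007 -0.997] zyaw 0.095 w 0.101 F [-0.4  0.8 -2.8] q [-0.29  0.41  0.38  1.6  -0.03  1.19]
 shift [ 0.0184 -0.0044  0.0014]
 turn about tool x 0.008 (assuming x down)
bottom [ 0.61546303 -0.12403346  0.06159177]
```

View pics/s10z.png

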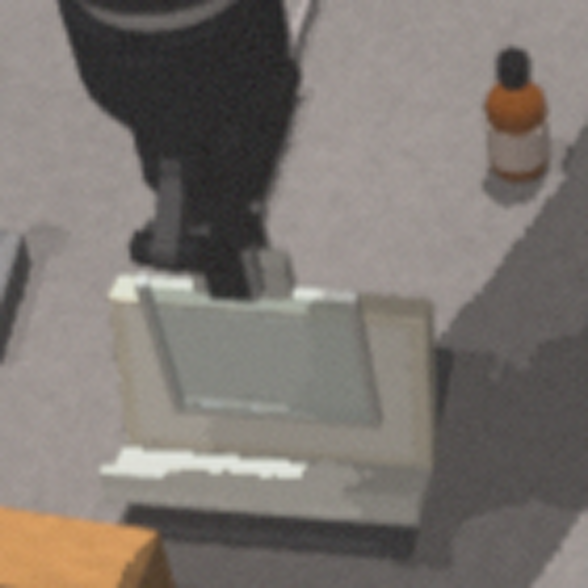

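View pics/w10.png

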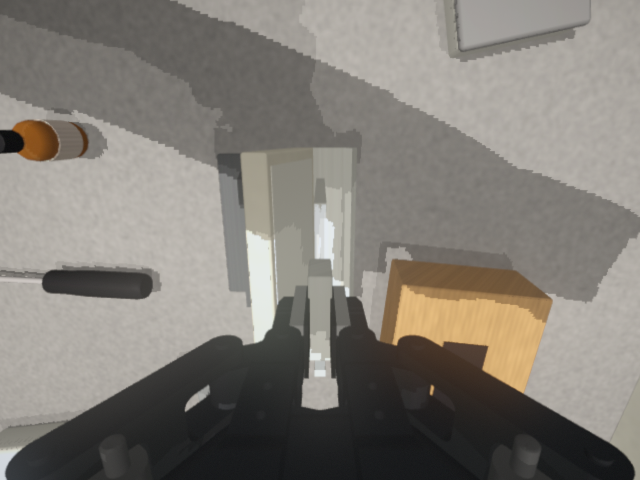

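```bash
python3 -c "
from h import *
S=load('s10.png')
b=np.array([.6155,-.124,.0616]);y=np.array([-np.sin(.095),np.cos(.095),0])
print(proj(S,[b-.045*y,b+.045*y]))
print(onz(S,(204.5,277.6),.0616),onz(S,(250.5,281.2),.0616))
C=np.array([.6095,-.1285,.0245]);n=np.array([np.cos(.087),np.sin(.087),0]);yy=np.array([-n[1],n[0],0])
print((proj(S,[C-.07*yy,C+.07*yy])-[160,180])*4.2)
"
```

```text
[[201.03279178 277.12448941]
 [249.53500378 281.18338241]]
[ 0.61956779 -0.16221193  0.0616    ] [ 0.61091955 -0.07747223  0.0616    ]
[[126.40393323 442.28869991]
 [432.69122043 470.2623476 ]]
```

```bash
python3 -m handwheel '0.012 -0.004 0.001 0.005 1; 0.012 0 0 0 1; 0.004 0 0 0 1; 0 0 0 0 1; 0 0 0 0 1' 60; python3 -c "
from h import *
rel([.620,-.128,.1],.087)
s=robot.read_state();R=Ro.from_quat(s['ee_rot']).as_matrix();print('bottom',s['tool_pos']+.057*R[:,0])"
```

```text
t: 10.65
tool_pos: [0.6234, -0.1296, 0.0949]
ee_rot: [-0.034, 0.727, 0.029, 0.685]
force: [-0.5, -0.2, -1.5]
width: 0.098
t 10.65 tcp [ 0.6234 -0.1296  0.0949] xax [-0.06  -0.01  -0.998] zyaw 0.089 w 0.098 F [-0.5 -0.2 -1.5] q [-0.29  0.41  0.33  1.54 -0.03  1.19]
 shift [-0.0049  0.0019 -0.0035]
 turn about tool x 0.002 (assuming x down)
bottom [ 0.61996691 -0.13020387  0.03800566]
```

```bash
python3 -m handwheel '0.004 0 -0.004 0 1; 0.003 0 0 0 1; 0 0 0 0 1; 0 0 0 0 1; 0 0 0 0 1' 60; python3 -c "
from h import *
rel([.620,-.128,.1],.087)
s=robot.read_state();R=Ro.from_quat(s['ee_rot']).as_matrix();print('bottom',s['tool_pos']+.057*R[:,0])"
```

```text
t: 11.15
tool_pos: [0.6189, -0.1301, 0.0883]
ee_rot: [-0.034, 0.727, 0.029, 0.685]
force: [0.3, 0.4, -1.5]
width: 0.099
t 11.15 tcp [ 0.6189 -0.1301  0.0883] xax [-0.059 -0.011 -0.998] zyaw 0.089 w 0.099 F [ 0.3  0.4 -1.5] q [-0.3   0.4   0.3   1.53 -0.03  1.18]
 shift [-0.0117  0.0019  0.0006]
 turn about tool x 0.002 (assuming x down)
bottom [ 0.61555427 -0.13069135  0.03142646]
```

```bash
python3 -m handwheel '0.003 0 -0.001 0 1; 0.002 0 0 0 1; 0 0 0 0 1; 0 0 0 0 1; 0 0 0 0 1' 60; python3 -c "
from h import *
rel([.620,-.128,.1],.087)
s=robot.read_state();R=Ro.from_quat(s['ee_rot']).as_matrix();print('bottom',s['tool_pos']+.057*R[:,0])"
```

```text
t: 11.65
tool_pos: [0.6178, -0.1303, 0.0833]
ee_rot: [-0.035, 0.727, 0.029, 0.685]
force: [0.3, 0.3, -2.2]
width: 0.098
t 11.65 tcp [ 0.6178 -0.1303  0.0833] xax [-0.058 -0.011 -0.998] zyaw 0.089 w 0.098 F [ 0.3  0.3 -2.2] q [-0.3   0.4   0.29  1.51 -0.03  1.18]
 shift [-0.0168  0.002   0.0014]
 turn about tool x 0.002 (assuming x down)
bottom [ 0.61453719 -0.13089739  0.02640484]
```

No contact yet. I'll step down 1 to 2 mm at a time.

```bash
python3 -m handwheel '0.002 0 -0.001 0 1; 0 0 0 0 1; 0 0 0 0 1; 0 0 0 0 1; 0 0 0 0 1' 60; python3 -c "
from h import *
rel([.620,-.128,.1],.087)
s=robot.read_state();R=Ro.from_quat(s['ee_rot']).as_matrix();print('bottom',s['tool_pos']+.057*R[:,0])
snap('scene','s11.png');snap('wrist','w11.png')
def crop(fn,x,y,w,h,s,o):
    im=cv2.imread('pics/'+fn)[y:y+h,x:x+w]; cv2.imwrite('pics/'+o,cv2.resize(im,None,fx=s,fy=s,interpolation=cv2.INTER_CUBIC))
crop('s11.png',170,210,110,110,5.3,'s11z.png')"
```

```text
t: 12.15
tool_pos: [0.6179, -0.1307, 0.0832]
ee_rot: [-0.035, 0.726, 0.028, 0.687]
force: [0.4, 0.1, 0.0]
width: 0.098
t 12.15 tcp [ 0.6179 -0.1307  0.0832] xax [-0.054 -0.012 -0.998] zyaw 0.089 w 0.098 F [0.4 0.1 0. ] q [-0.3   0.39  0.28  1.51 -0.03  1.18]
 shift [-0.0169  0.0024  0.0014]
 turn about tool x 0.002 (assuming x down)
bottom [ 0.61477498 -0.1314314   0.02628813]
```

View pics/s11z.png

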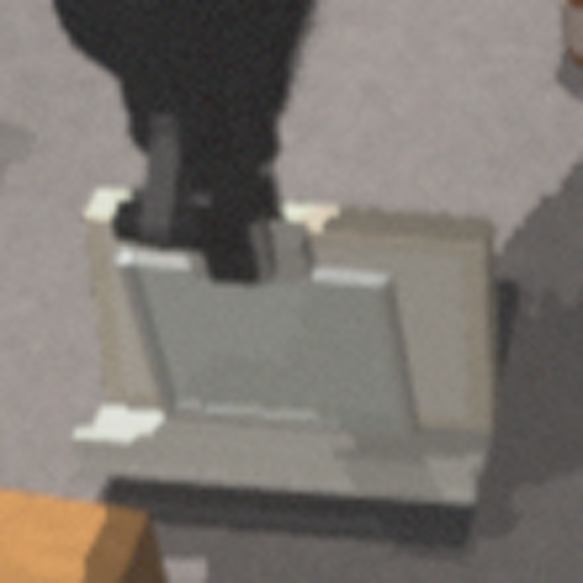

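View pics/w11.png

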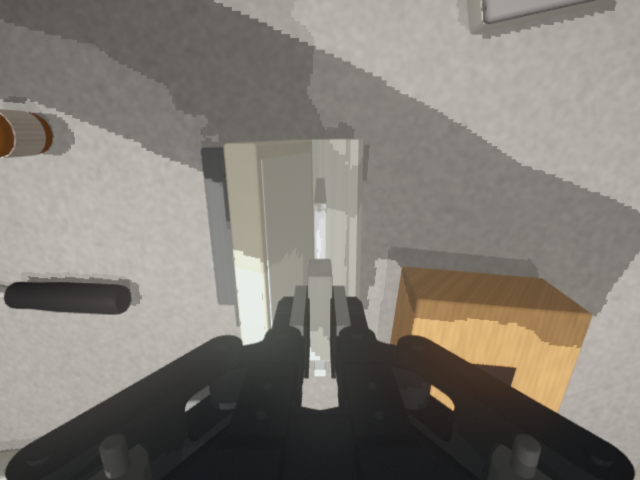

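```bash
python3 -m handwheel '0.001 0 -0.002 0 1; 0 0 -0.002 0 1; 0 0 0 0 1; 0 0 0 0 1; 0 0 0 0 1' 40; python3 -c "
from h import *
rel([.620,-.128,.1],.087)
s=robot.read_state();R=Ro.from_quat(s['ee_rot']).as_matrix();print('bottom',s['tool_pos']+.057*R[:,0])"
```

```text
t: 12.75
tool_pos: [0.6149, -0.131, 0.0828]
ee_rot: [-0.035, 0.725, 0.028, 0.688]
force: [0.7, -0.1, -0.5]
width: 0.098
t 12.75 tcp [ 0.6149 -0.131   0.0828] xax [-0.051 -0.012 -0.999] zyaw 0.09 w 0.098 F [ 0.7 -0.1 -0.5] q [-0.3   0.38  0.27  1.5  -0.03  1.18]
 shift [-0.0175  0.0024  0.0045]
 turn about tool x 0.003 (assuming x down)
bottom [ 0.61195366 -0.13165116  0.02587615]
```

```bash
python3 -m handwheel '0 0 0 0 0.85; 0 0 0 0 0.82; 0 0 0 0 0.79; 0 0 0 0 0.76; 0 0 0 0 0.76' 20; python3 -c "
from h import *
rel([.620,-.128,.1],.087)
snap('scene','s12.png');snap('wrist','w12.png')
def crop(fn,x,y,w,h,s,o):
    im=cv2.imread('pics/'+fn)[y:y+h,x:x+w]; cv2.imwrite('pics/'+o,cv2.resize(im,None,fx=s,fy=s,interpolation=cv2.INTER_CUBIC))
crop('s12.png',170,210,110,110,5.3,'s12z.png');crop('w12.png',200,130,200,270,2.2,'w12z.png')"
```

```text
t: 13.25
tool_pos: [0.614, -0.1312, 0.0832]
ee_rot: [-0.035, 0.725, 0.028, 0.687]
force: [0.1, 0.3, 0.7]
width: 0.239
t 13.25 tcp [ 0.614  -0.1312  0.0832] xax [-0.053 -0.012 -0.999] zyaw 0.089 w 0.239 F [0.1 0.3 0.7] q [-0.3   0.38  0.27  1.5  -0.03  1.18]
 shift [-0.0171  0.0025  0.0054]
 turn about tool x 0.002 (assuming x down)
```

View pics/s12z.png

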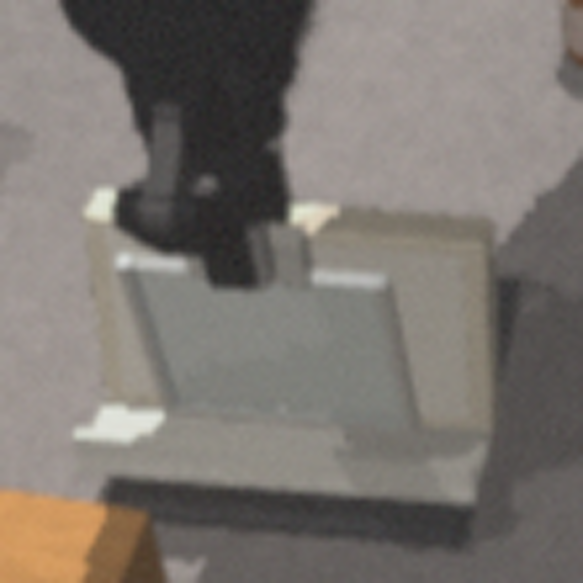

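View pics/w12z.png

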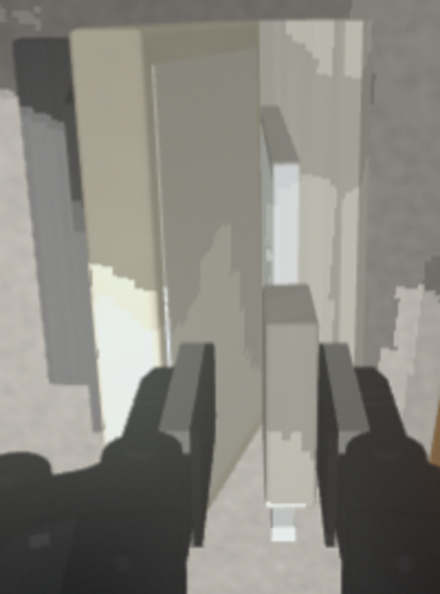

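```bash
python3 -m handwheel '0 0 -0.005 0 0.76; 0 0 -0.005 0 0.76; 0 0 -0.003 0 0.76; 0 0 0 0 0.76; 0 0 0 0 0.76' 20; python3 -c "
from h import *
rel([.620,-.128,.1],.087)
snap('wrist','w13.png')
def crop(fn,x,y,w,h,s,o):
    im=cv2.imread('pics/'+fn)[y:y+h,x:x+w]; cv2.imwrite('pics/'+o,cv2.resize(im,None,fx=s,fy=s,interpolation=cv2.INTER_CUBIC))
crop('w13.png',200,130,200,270,2.2,'w13z.png')"
```

```text
t: 13.85
tool_pos: [0.5992, -0.1325, 0.0839]
ee_rot: [-0.035, 0.725, 0.028, 0.687]
force: [-0.6, -0.6, -0.6]
width: 0.24
t 13.85 tcp [ 0.5992 -0.1325  0.0839] xax [-0.054 -0.012 -0.998] zyaw 0.089 w 0.24 F [-0.6 -0.6 -0.6] q [-0.31  0.34  0.22  1.5  -0.03  1.17]
 shift [-0.0172  0.0025  0.0202]
 turn about tool x 0.002 (assuming x down)
```

View pics/w13z.png

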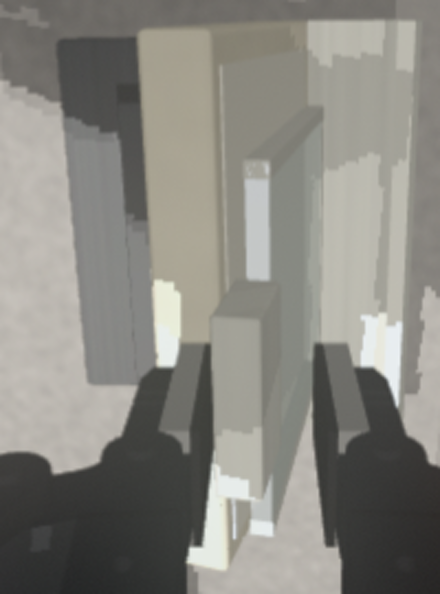

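```bash
python3 -m handwheel '0 0 -0.003 0 0.76; 0 0 -0.003 0 0.76; 0 0 -0.003 0 0.76; 0 0 -0.002 0 0.76; 0 0 0 0 0.76' 20; python3 -c "
from h import *
rel([.620,-.128,.1],.087)
snap('wrist','w14.png')
def crop(fn,x,y,w,h,s,o):
    im=cv2.imread('pics/'+fn)[y:y+h,x:x+w]; cv2.imwrite('pics/'+o,cv2.resize(im,None,fx=s,fy=s,interpolation=cv2.INTER_CUBIC))
crop('w14.png',200,130,200,270,2.2,'w14z.png')"
```

```text
t: 14.4
tool_pos: [0.5873, -0.1335, 0.0845]
ee_rot: [-0.035, 0.726, 0.028, 0.687]
force: [-0.2, 0.3, 0.5]
width: 0.237
t 14.4 tcp [ 0.5873 -0.1335  0.0845] xax [-0.054 -0.012 -0.998] zyaw 0.089 w 0.237 F [-0.2  0.3  0.5] q [-0.32  0.31  0.18  1.49 -0.03  1.16]
 shift [-0.0173  0.0024  0.0322]
 turn about tool x 0.002 (assuming x down)
```

View pics/w14z.png

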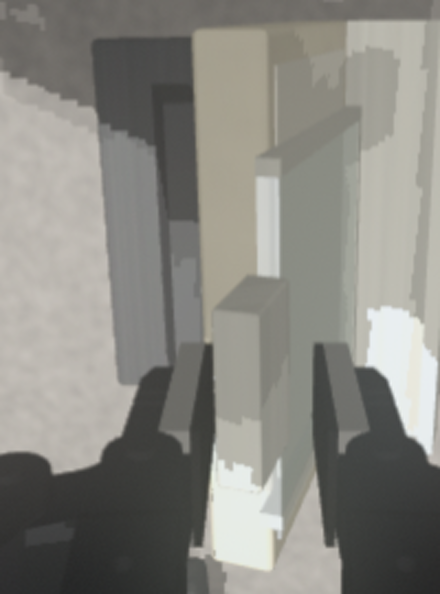

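```bash
python3 -m handwheel '0 0 -0.003 0 0.76; 0 0 -0.003 0 0.76; 0 0 -0.002 0 0.76; 0 0 0 0 0.76; 0 0 0 0 0.76' 20; python3 -c "
from h import *
rel([.620,-.128,.1],.087)
snap('wrist','w15.png')
def crop(fn,x,y,w,h,s,o):
    im=cv2.imread('pics/'+fn)[y:y+h,x:x+w]; cv2.imwrite('pics/'+o,cv2.resize(im,None,fx=s,fy=s,interpolation=cv2.INTER_CUBIC))
crop('w15.png',200,130,200,270,2.2,'w15z.png')"
```

```text
t: 14.95
tool_pos: [0.5794, -0.1343, 0.0852]
ee_rot: [-0.035, 0.725, 0.028, 0.687]
force: [0.0, 0.2, -0.1]
width: 0.24
t 14.95 tcp [ 0.5794 -0.1343  0.0852] xax [-0.053 -0.012 -0.999] zyaw 0.089 w 0.24 F [ 0.   0.2 -0.1] q [-0.32  0.29  0.16  1.48 -0.03  1.16]
 shift [-0.017   0.0025  0.0402]
 turn about tool x 0.002 (assuming x down)
```

View pics/w15z.png

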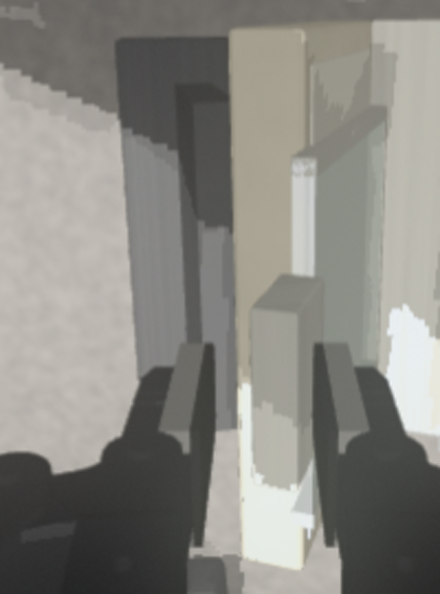

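```bash
python3 -m handwheel '0 0 0 0 0.6; 0 0 0 0 0.5; 0 0 0 0 0.5; -0.01 0 0.003 0 0.5; -0.015 0 0.002 0 0.5' 20; python3 -m handwheel '-0.02 0 0 0 0.5; -0.02 0 0 0 0.5; -0.02 0 0 0 0.5; -0.02 0 0 0 0.5; 0 0 0 0 0.5'; python3 -c "
from h import *
rel([.620,-.128,.1],.087)
snap('wrist','w16.png');snap('scene','s16.png');snap('top','t16.png')
def crop(fn,x,y,w,h,s,o):
    im=cv2.imread('pics/'+fn)[y:y+h,x:x+w]; cv2.imwrite('pics/'+o,cv2.resize(im,None,fx=s,fy=s,interpolation=cv2.INTER_CUBIC))
crop('s16.png',160,200,120,120,5,'s16z.png')"
```

```text
t: 15.5
tool_pos: [0.584, -0.1329, 0.1083]
ee_rot: [-0.034, 0.727, 0.029, 0.685]
force: [-0.1, -0.6, 0.3]
width: 0.5
t: 16.0
tool_pos: [0.5915, -0.1322, 0.1965]
ee_rot: [-0.035, 0.725, 0.028, 0.688]
force: [-0.3, -1.2, 0.6]
width: 0.497
t 16.0 tcp [ 0.5915 -0.1322  0.1965] xax [-0.052 -0.013 -0.999] zyaw 0.09 w 0.497 F [-0.3 -1.2  0.6] q [-0.31  0.33  0.43  1.71 -0.03  1.17]
 shift [0.0948 0.0024 0.0339]
 turn about tool x 0.003 (assuming x down)
```

View pics/w16.png

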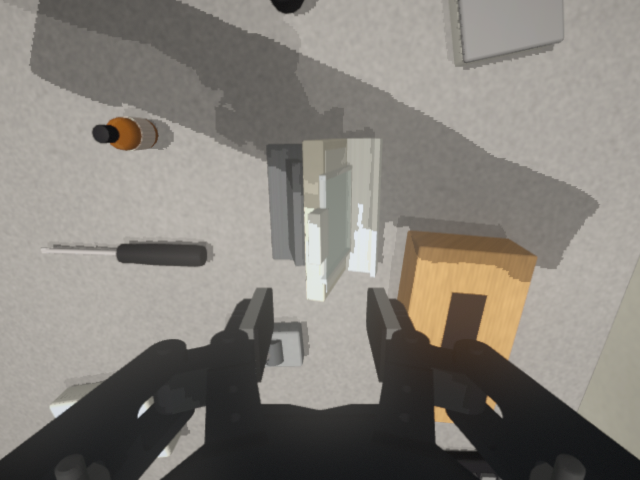

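View pics/s16z.png

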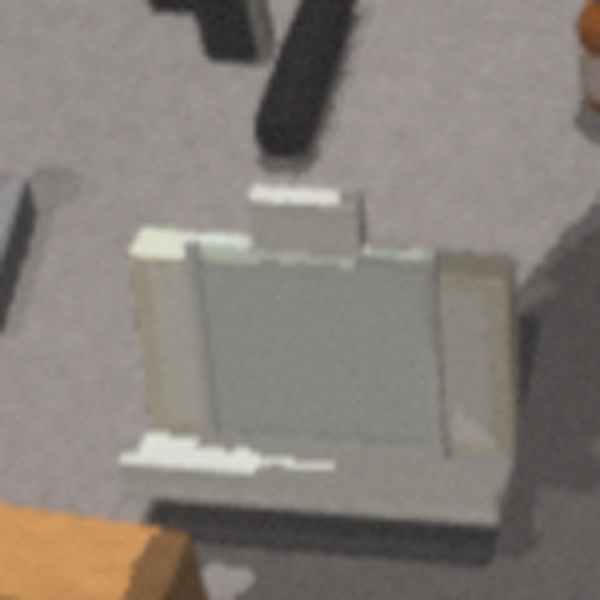

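```bash
python3 -c "
from h import *
S=load('s16.png');W=load('w16.png')
C=np.array([.6095,-.1285,.0245]);n=np.array([np.cos(.087),np.sin(.087),0]);yy=np.array([-n[1],n[0],0])
xp=n*np.cos(.26)+np.array([0,0,np.sin(.26)]);zp=-n*np.sin(.26)+np.array([0,0,np.cos(.26)])
P=lambda x,y,z:C+xp*x/1e3+yy*y/1e3+zp*z/1e3
pts=[(7.5,-20,112),(7.5,20,112),(-2.5,-20,112),(-2.5,20,112),(5,-45,90),(5,45,90),(5,-45,0),(5,45,0),(0,-70,80),(0,70,80)]
X=[P(*p) for p in pts]
a=(proj(S,X)-[160,200])*5; b=proj(W,X)
for p,u,v in zip(pts,a,b): print(p,u.round(1),v.round(1))
def crop(fn,x,y,w,h,s,o):
    im=cv2.imread('pics/'+fn)[y:y+h,x:x+w]; cv2.imwrite('pics/'+o,cv2.resize(im,None,fx=s,fy=s,interpolation=cv2.INTER_CUBIC))
crop('w16.png',260,120,140,200,3,'w16z.png')"
```

```text
(7.5, -20, 112) [251.3 198.6] [321.5 261.6]
(7.5, 20, 112) [362.9 208.2] [321.7 209.8]
(-2.5, -20, 112) [259.1 183.7] [309.1 260.1]
(-2.5, 20, 112) [369.7 193.1] [308.7 208.8]
(5, -45, 90) [189.7 240.9] [326.5 280.1]
(5, 45, 90) [437.  262.3] [327.5 171.5]
(5, -45, 0) [211.3 440.4] [350.6 247.5]
(5, 45, 0) [446.7 462. ] [353.3 162.3]
(0, -70, 80) [128.8 250.6] [324.1 300.8]
(0, 70, 80) [509.7 283.7] [325.3 137.1]
```

View pics/w16z.png

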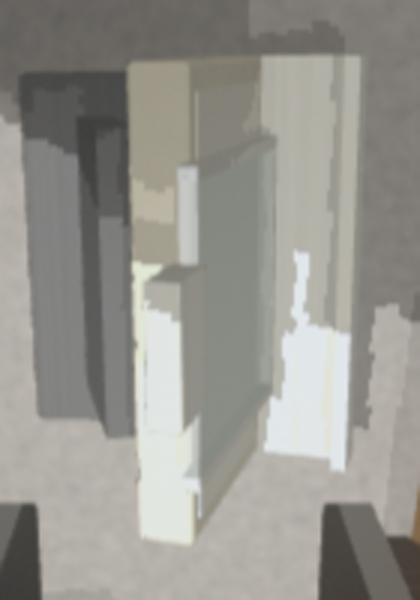

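```bash
python3 -c "
from h import *
rel([.452,-.326,.15],.16)
T=load('top0.png');S=load('scene0.png')
for p in [(492,290),(535,278)]: print(onz(T,p,.03))
print('small knob',tri([(T,(535,312)),(S,(118,146))]))
for p in [(418,262),(424,338)]: print('driver',onz(T,p,.015))
"
```

```text
t 16.15 tcp [ 0.5894 -0.1316  0.1917] xax [-0.059 -0.01  -0.998] zyaw 0.09 w 0.498 F [ 0.7 -0.8 -0.9] q [-0.31  0.33  0.42  1.71 -0.03  1.17]
 shift [ 0.0518 -0.1811 -0.1515]
 turn about tool x -0.07 (assuming x down)
[ 0.37974261 -0.38510819  0.03      ]
[ 0.40866844 -0.4966488   0.03      ]
small knob (array([ 0.32988778, -0.4602479 ,  0.09794464]), [np.float64(0.0006129601134194469), np.float64(0.0006129601134194987)])
driver [ 0.4477738  -0.20568181  0.015     ]
driver [ 0.26394795 -0.21925877  0.015     ]
```

```bash
python3 -m handwheel '-0.01 -0.03 -0.025 -0.03 1; 0 -0.04 -0.03 -0.04 1; 0 -0.04 -0.03 0 1; 0 -0.03 -0.03 0 1; 0 -0.02 -0.01 0 1' 20; python3 -c "
from h import *
rel([.452,-.326,.15],.16)"
```

```text
t: 16.65
tool_pos: [0.4839, -0.3066, 0.1994]
ee_rot: [-0.059, 0.73, 0.062, 0.678]
force: [-0.0, 1.6, 0.6]
width: 0.003
t 16.65 tcp [ 0.4839 -0.3066  0.1994] xax [-0.072 -0.002 -0.997] zyaw 0.173 w 0.003 F [-0.   1.6  0.6] q [-0.65  0.25  0.34  1.71 -0.05  0.75]
 shift [ 0.0516 -0.0142 -0.0311]
 turn about tool x 0.013 (assuming x down)
```

```bash
python3 -m handwheel '0 -0.01 -0.02 0 1; 0 -0.002 -0.011 0 1; 0 0 0 0 1; 0 0 0 0 1; 0 0 0 0 1' 20; python3 -c "
from h import *
rel([.452,-.326,.045],.16)"
```

```text
t: 17.15
tool_pos: [0.4508, -0.3241, 0.1943]
ee_rot: [-0.055, 0.732, 0.064, 0.676]
force: [0.3, 0.4, -0.3]
width: 0.002
t 17.15 tcp [ 0.4508 -0.3241  0.1943] xax [-0.08   0.006 -0.997] zyaw 0.169 w 0.002 F [ 0.3  0.4 -0.3] q [-0.71  0.21  0.28  1.7  -0.05  0.69]
 shift [ 0.1487 -0.005   0.0125]
 turn about tool x 0.009 (assuming x down)
```

```bash
python3 -m handwheel '0.025 -0.004 0.002 0 1; 0.03 0 0.002 0 1; 0.03 0 0.002 0 1; 0.02 0 0.001 0 1; 0 0 0 0 1' 20; python3 -c "
from h import *
rel([.452,-.326,.045],.16)
snap('wrist','w17.png');snap('scene','s17.png')
def crop(fn,x,y,w,h,s,o):
    im=cv2.imread('pics/'+fn)[y:y+h,x:x+w]; cv2.imwrite('pics/'+o,cv2.resize(im,None,fx=s,fy=s,interpolation=cv2.INTER_CUBIC))
crop('s17.png',90,130,200,180,3.3,'s17z.png')"
```

```text
t: 17.65
tool_pos: [0.456, -0.3222, 0.0869]
ee_rot: [-0.059, 0.73, 0.066, 0.678]
force: [-1.1, -0.1, -0.1]
width: 0.001
t 17.65 tcp [ 0.456  -0.3222  0.0869] xax [-0.075  0.004 -0.997] zyaw 0.178 w 0.001 F [-1.1 -0.1 -0.1] q [-0.71  0.21  0.07  1.49 -0.05  0.69]
 shift [ 0.0421 -0.0037 -0.0016]
 turn about tool x 0.018 (assuming x down)
```

View pics/w17.png

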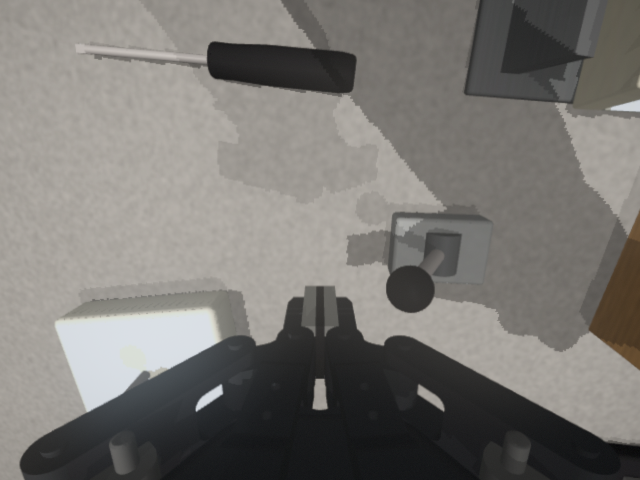

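View pics/s17z.png

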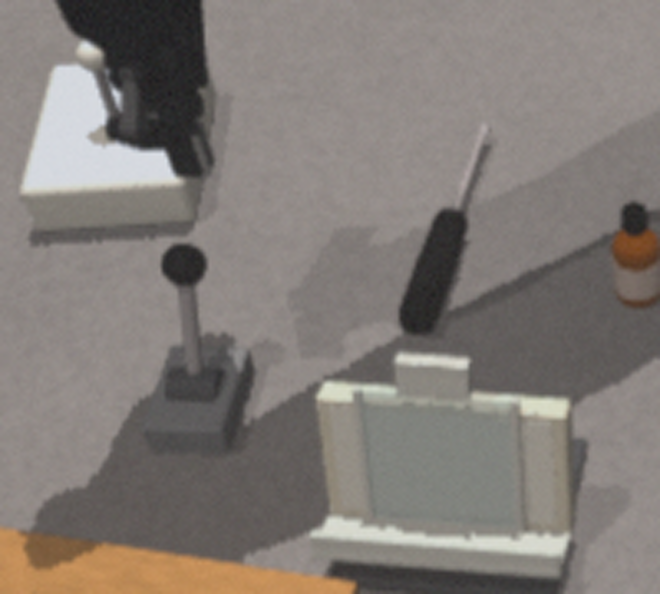

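```bash
python3 -m handwheel '0.015 -0.003 0 0 1; 0.015 0 0.001 0 1; 0.008 0 0 0 1; 0 0 0 0 1; 0 0 0 0 1' 20; python3 -c "
from h import *
rel([.452,-.326,.045],.16)
W=snap('wrist','w18.png');S=snap('scene','s18.png')
print(proj(W,[.507,-.3175,.0975]))
def crop(fn,x,y,w,h,s,o):
    im=cv2.imread('pics/'+fn)[y:y+h,x:x+w]; cv2.imwrite('pics/'+o,cv2.resize(im,None,fx=s,fy=s,interpolation=cv2.INTER_CUBIC))
crop('s18.png',90,130,200,180,3.3,'s18z.png')"
```

```text
t: 18.25
tool_pos: [0.4596, -0.3288, 0.0538]
ee_rot: [-0.063, 0.727, 0.063, 0.681]
force: [-0.0, 0.7, -0.5]
width: -0.003
t 18.25 tcp [ 0.4596 -0.3288  0.0538] xax [-0.065 -0.005 -0.998] zyaw 0.178 w -0.003 F [-0.   0.7 -0.5] q [-0.71  0.22  0.02  1.41 -0.05  0.68]
 shift [ 0.0093  0.0041 -0.0064]
 turn about tool x 0.018 (assuming x down)
[[428.082289   305.86715352]]
```

View pics/w18.png

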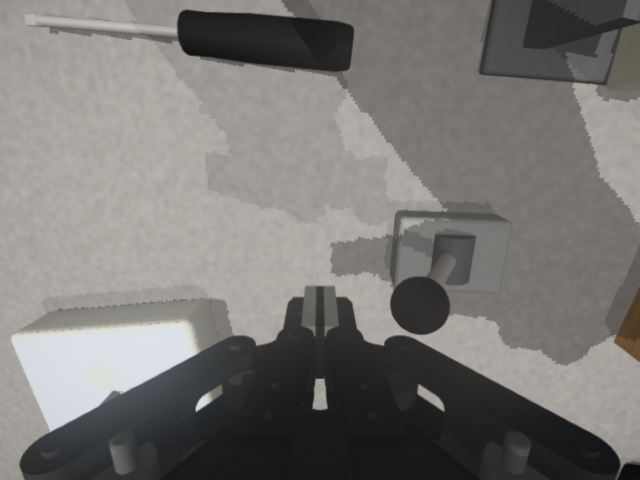

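View pics/s18z.png

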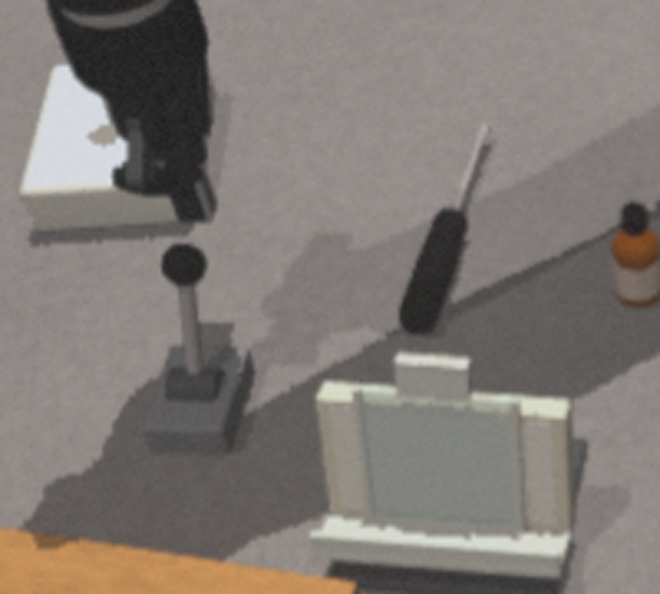

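```bash
python3 -m handwheel '0.007 0.001 0 0.01 1; 0 0 0.01 0 1; 0 0 0.01 0 1; 0 0 0.01 0 1; 0 0 0.01 0 1' 20; python3 -c "
from h import *
rel([.549,-.31,.045],.16)"; python3 -m handwheel '0 0 0.012 0 1; 0 0 0.012 0 1; 0 0 0.01 0 1; 0 0 0 0 1; 0 0 0 0 1' 20; python3 -c "
from h import *
rel([.549,-.31,.045],.16)
W=snap('wrist','w19.png');S=snap('scene','s19.png')
def crop(fn,x,y,w,h,s,o):
    im=cv2.imread('pics/'+fn)[y:y+h,x:x+w]; cv2.imwrite('pics/'+o,cv2.resize(im,None,fx=s,fy=s,interpolation=cv2.INTER_CUBIC))
crop('s19.png',90,130,200,180,3.3,'s19z.png')"
```

```text
t: 18.85
tool_pos: [0.5005, -0.3224, 0.0462]
ee_rot: [-0.059, 0.727, 0.057, 0.681]
force: [-0.9, 0.1, 1.3]
width: 0.0
t 18.85 tcp [ 0.5005 -0.3224  0.0462] xax [-0.064 -0.009 -0.998] zyaw 0.165 w 0.0 F [-0.9  0.1  1.3] q [-0.66  0.31  0.1   1.41 -0.05  0.75]
 shift [-0.002   0.0043  0.0499]
 turn about tool x 0.005 (assuming x down)
t: 19.35
tool_pos: [0.5405, -0.3152, 0.0431]
ee_rot: [-0.061, 0.726, 0.058, 0.682]
force: [-0.1, 0.1, 0.6]
width: 0.005
t 19.35 tcp [ 0.5405 -0.3152  0.0431] xax [-0.062 -0.009 -0.998] zyaw 0.168 w 0.005 F [-0.1  0.1  0.6] q [-0.61  0.39  0.19  1.42 -0.04  0.79]
 shift [-0.0025  0.0037  0.0091]
 turn about tool x 0.008 (assuming x down)
```

View pics/w19.png

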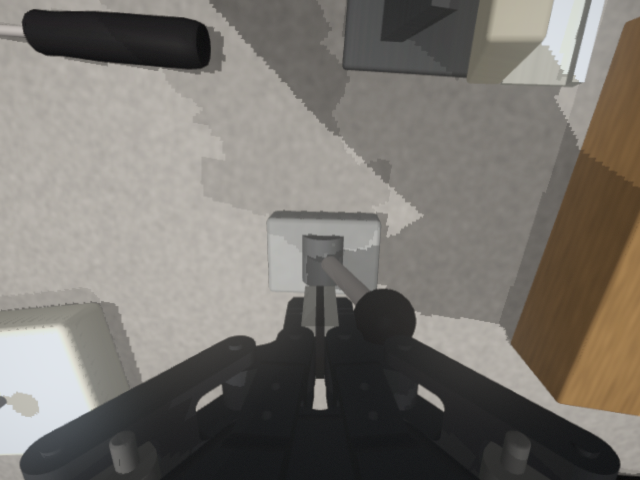

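View pics/s19z.png

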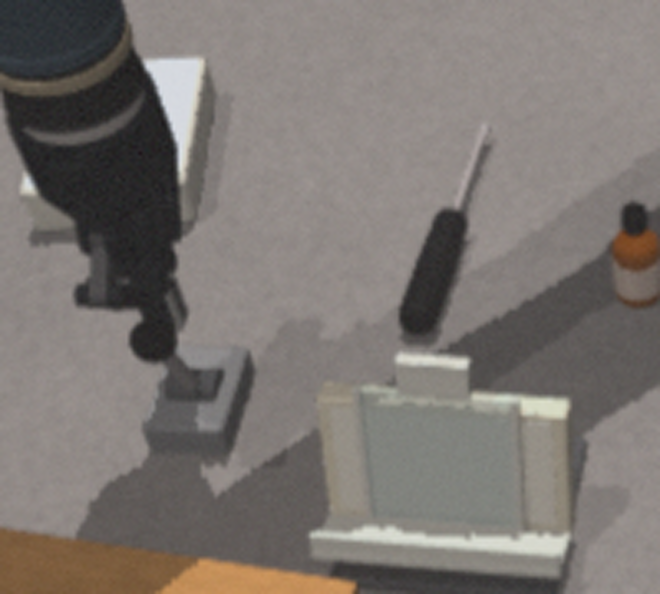

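```bash
python3 -c "
from h import *
X,e=tri([(load('w19.png'),(385,318)),(load('s19.png'),(136,233))]);print(X,e)
d=X-np.array([.5405,-.3115,.022]);print('angle',.5+np.arctan2(d[:2]@[np.cos(.16),np.sin(.16)],d[2]))"
python3 -m handwheel '0 0.002 0.008 0 1; 0 0 0.006 0 1; 0 0 0 0 1; 0 0 0 0 1; 0 0 0 0 1' 20; python3 -c "
from h import *
rel([.549,-.31,.045],.16)
W=snap('wrist','w20.png');S=snap('scene','s20.png')
def crop(fn,x,y,w,h,s,o):
    im=cv2.imread('pics/'+fn)[y:y+h,x:x+w]; cv2.imwrite('pics/'+o,cv2.resize(im,None,fx=s,fy=s,interpolation=cv2.INTER_CUBIC))
crop('s20.png',90,130,200,180,3.3,'s20z.png')"
```

```text
[ 0.5687327  -0.30912978  0.09643744] [np.float64(0.0004499976554981491), np.float64(0.00044999765549812946)]
angle 0.862718333603262
t: 19.95
tool_pos: [0.5487, -0.3115, 0.0424]
ee_rot: [-0.059, 0.73, 0.057, 0.678]
force: [-2.1, -0.8, 0.7]
width: 0.001
t 19.95 tcp [ 0.5487 -0.3115  0.0424] xax [-0.072 -0.009 -0.997] zyaw 0.165 w 0.001 F [-2.1 -0.8  0.7] q [-0.6   0.41  0.22  1.44 -0.05  0.81]
 shift [-0.0026  0.0014  0.0004]
 turn about tool x 0.005 (assuming x down)
```

View pics/w20.png

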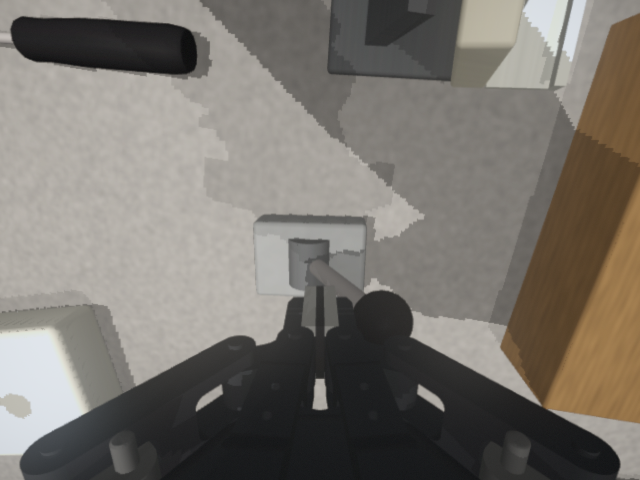

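View pics/s20z.png

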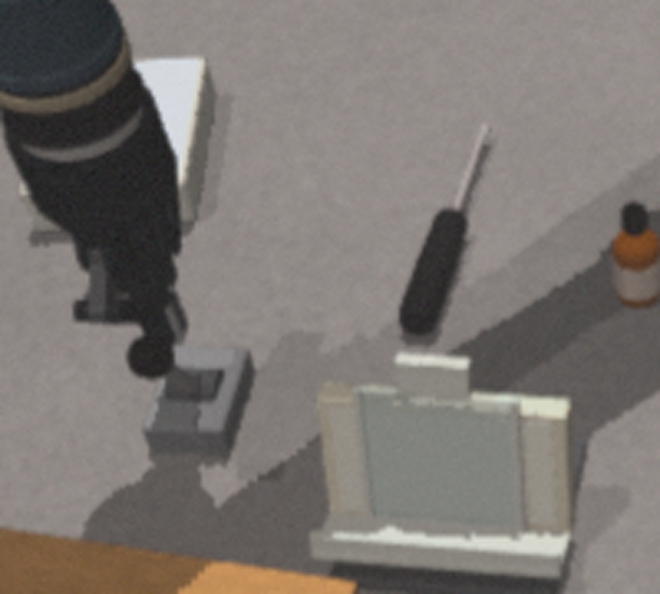

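```bash
python3 -m handwheel '0 0 0.006 0 1; 0 0 0.005 0 1; 0 0 0.004 0 1; 0 0 0 0 1; 0 0 0 0 1' 20; python3 -c "
from h import *
rel([.549,-.31,.045],.16)
W=snap('wrist','w21.png');S=snap('scene','s21.png')
def crop(fn,x,y,w,h,s,o):
    im=cv2.imread('pics/'+fn)[y:y+h,x:x+w]; cv2.imwrite('pics/'+o,cv2.resize(im,None,fx=s,fy=s,interpolation=cv2.INTER_CUBIC))
crop('s21.png',110,200,60,60,9,'s21z.png')
crop('w21.png',300,260,140,100,5,'w21z.png')"
```

```text
t: 20.55
tool_pos: [0.5469, -0.3118, 0.0431]
ee_rot: [-0.058, 0.742, 0.054, 0.666]
force: [-0.9, -0.5, 0.2]
width: -0.001
t 20.55 tcp [ 0.5469 -0.3118  0.0431] xax [-0.106 -0.014 -0.994] zyaw 0.16 w -0.001 F [-0.9 -0.5  0.2] q [-0.58  0.44  0.26  1.47 -0.07  0.83]
 shift [-0.0021  0.0015  0.0021]
 turn about tool x -0.0 (assuming x down)
```

View pics/w21z.png

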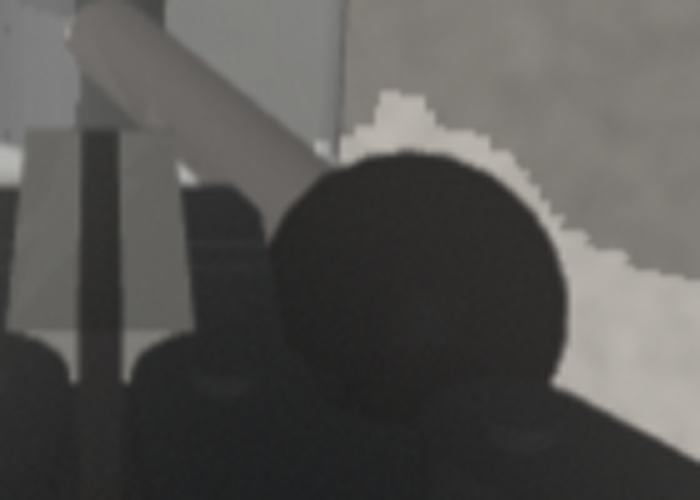

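View pics/s21z.png

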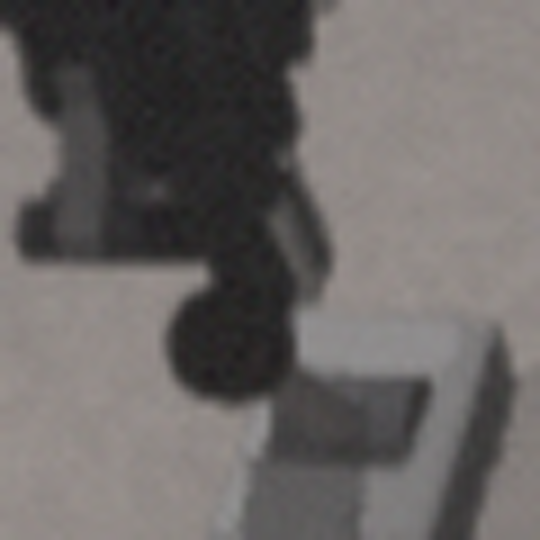

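```bash
python3 -c "
from h import *
X,e=tri([(load('w21.png'),(383.5,318.)),(load('s21.png'),(135.5,237.8))]);print(X,e)
d=X-np.array([.5405,-.3115,.022]);print('angle',.5+np.arctan2(d[:2]@[np.cos(.16),np.sin(.16)],d[2]))"
python3 -m handwheel '0 0 -0.01 0 1; 0 0 -0.02 0 1; 0 0 -0.02 0 1; -0.03 0 -0.01 0 1; -0.04 0 0 0 1' 20
python3 -m handwheel '-0.04 0 -0.02 0 1; -0.03 0.02 -0.03 0 1; 0 0.02 -0.03 0 1; 0 0 -0.02 0 1; 0 0 0 0 1'
python3 -c "
from h import *
rel()
T=snap('top','t22.png');S=snap('scene','s22.png')
def crop(fn,x,y,w,h,s,o):
    im=cv2.imread('pics/'+fn)[y:y+h,x:x+w]; cv2.imwrite('pics/'+o,cv2.resize(im,None,fx=s,fy=s,interpolation=cv2.INTER_CUBIC))
crop('s22.png',100,180,180,140,4.4,'s22z.png')
crop('t22.png',350,160,150,90,5.2,'t22z.png')"
```

```text
[ 0.57740943 -0.30712729  0.09271128] [np.float64(0.0005246420407807318), np.float64(0.0005246420407808994)]
angle 0.9835714426405306
t: 21.15
tool_pos: [0.4892, -0.3158, 0.1112]
ee_rot: [-0.055, 0.744, 0.059, 0.663]
force: [0.3, -0.4, 1.4]
width: -0.005
t: 21.65
tool_pos: [0.3928, -0.2931, 0.2022]
ee_rot: [-0.059, 0.739, 0.056, 0.669]
force: [0.6, 0.3, -0.2]
width: 0.003
t 21.65 tcp [ 0.3928 -0.2931  0.2022] xax [-0.099 -0.012 -0.995] zyaw 0.164 w 0.003 F [ 0.6  0.3 -0.2] q [-0.72  0.05  0.11  1.7  -0.07  0.69]
```

View pics/s22z.png

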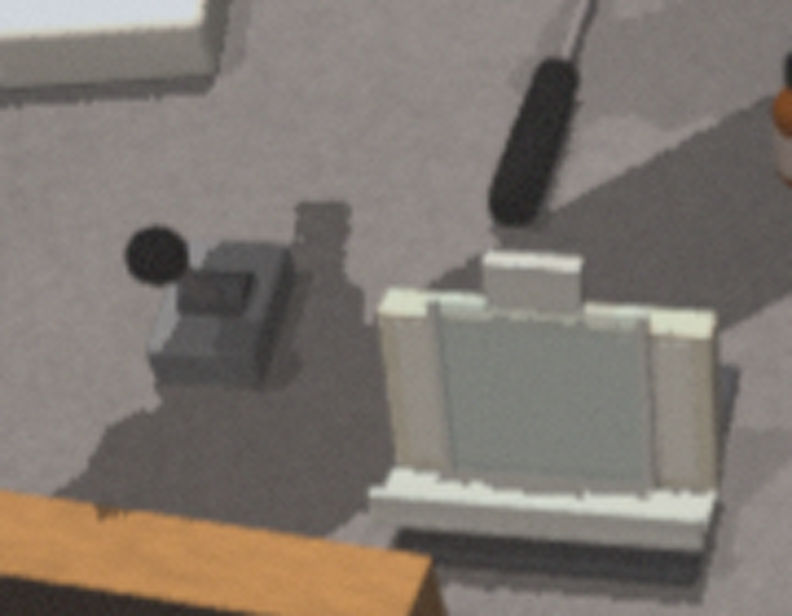

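View pics/t22.png

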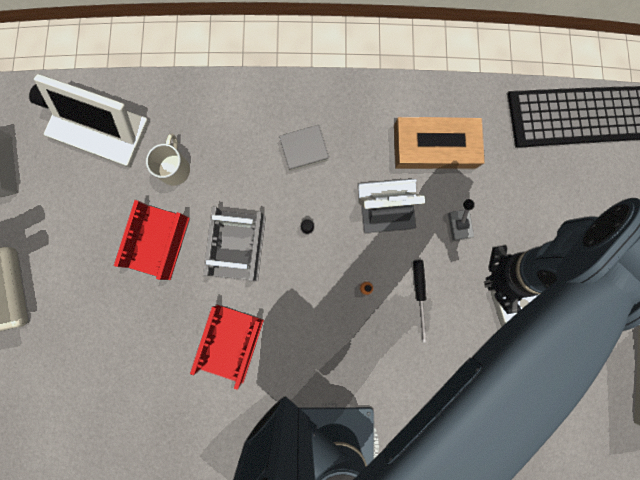

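View pics/t22z.png

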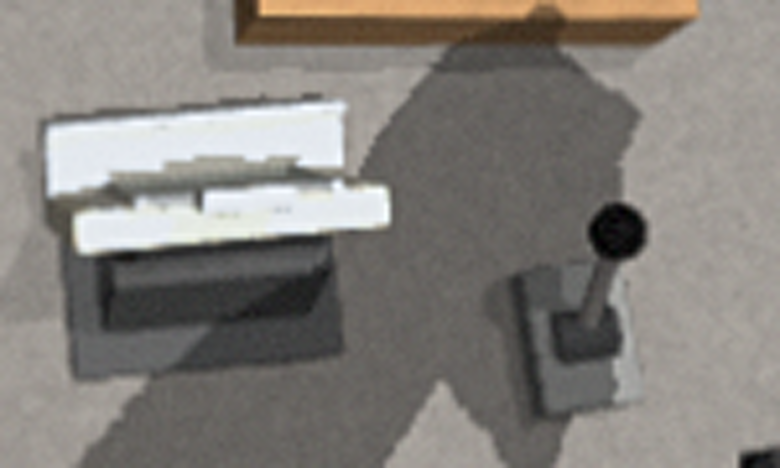

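```bash
python3 -c "
from h import *
S=load('s22.png');T=load('t22.png')
C=np.array([.6095,-.1285,.0245]);n=np.array([np.cos(.087),np.sin(.087),0]);yy=np.array([-n[1],n[0],0])
xp=n*np.cos(.26)+np.array([0,0,np.sin(.26)]);zp=-n*np.sin(.26)+np.array([0,0,np.cos(.26)])
P=lambda x,y,z:C+xp*x/1e3+yy*y/1e3+zp*z/1e3
pts=[(7.5,-20,112),(7.5,20,112),(-2.5,-20,112),(-2.5,20,112),(5,-45,90),(5,45,90),(5,-45,0),(5,45,0),(0,-70,80),(0,70,80),(0,-70,0),(0,70,0)]
X=[P(*p) for p in pts]
for p,u,v in zip(pts,(proj(S,X)-[100,180])*4.4,(proj(T,X)-[350,160])*5.2): print(p,u.round(),v.round())
z=robot.read_state();print(z['t'])"
```

```text
(7.5, -20, 112) [485. 263.] [287. 184.]
(7.5, 20, 112) [583. 271.] [194. 191.]
(-2.5, -20, 112) [492. 250.] [288. 207.]
(-2.5, 20, 112) [589. 258.] [195. 214.]
(5, -45, 90) [431. 300.] [332. 181.]
(5, 45, 90) [649. 319.] [127. 196.]
(5, -45, 0) [450. 476.] [286. 166.]
(5, 45, 0) [657. 495.] [ 96. 180.]
(0, -70, 80) [377. 309.] [383. 187.]
(0, 70, 80) [713. 338.] [ 67. 210.]
(0, -70, 0) [396. 463.] [338. 173.]
(0, 70, 0) [717. 493.] [ 44. 194.]
21.75
```

```bash
python3 -c "
from rig import robot
print(robot.finish_job())"
```

```text
the job is handed in; nothing more can be done
None
```

The short-grip plate is on the panel's ledge and released, and the lamp lever is tipped over to on. I handed the job in at about 22 s of the 48 s allowed; it gave no verdict.

**What I did:**
- I slid the plate straight up out of the middle slot and lowered it onto the ledge until the wrist force showed its weight was carried. I then let it lean back gently on the rear finger, opened the fingers and withdrew.
- With the fingers shut, I pushed the knob away from the robot until it reached its stop, then backed off clear.

**Last checks:**
- **Plate:** in the last scene picture its bottom corners and grip fall within about 2 px (roughly 2–3 mm) of where a flush, centred plate would appear. It looks square, and its edges lie well inside the panel's width.
- **Lever:** measured across two views while I was still pushing, it was at about 0.98 rad. After backing off I only looked at the picture, where it is still fully over.
- **Other things:** by eye, both long-grip plates, the rack and the bystanders look unmoved in the last top view. I did not measure them.
- **Robot:** clear of everything, with wrist force near zero.

**What disagreed or failed:**
- The reported tool position lies about 35 mm beyond where the pictures show the fingertips. My first grasp closed on air above the grip and touched nothing; I corrected for the offset and grasped again.
- The tool also drifted to about 0.1 rad off vertical during the moves. It did no harm that I could see.

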